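# Fetch the sample can from under the tray and weigh it

## Task

The aluminium sample can on the lower tier of the little stand has to go on the balance. Clear the red bung and the brass weight off the white upper tray onto the teal mat, then lift the tray off its posts and lay it flat on the mat beside them, and set the can upright in the middle of the balance pan. Then put the tray back down on its four posts and return the bung and the weight upright to the very spots where each of them stood; leave everything else alone.

Things in the scene. Friction and masses are not known exactly. Their poses are not given: they have to be found in the camera images.
- stand: Fixed aluminium two-tier stand, 130 (x) x 190 (y) mm. Origin at the centre of its underside, z up. Base plate (lower tier) 8 mm thick. Four steel posts at x = +-53, y = +-80 mm: 16 mm thick up to a shoulder at height 60 mm, then a pin 8 mm thick, straight for 12 mm, tapering to 3 mm over the top 8 mm (tip at 80 mm).
- tray: Loose white tray (upper tier), 130 (x) x 190 (y) x 6 mm, 0.25 kg. Origin: centre of its underside, z up. 14 mm holes at x = +-53, y = +-80 mm drop over the stand's pins, either way round; it rests on the shoulders. Two windows 35 x 55 mm at x = +-31. Black arched handle at the centre: bar 12 mm thick in x, 64 long in y, 38 to 54 mm above the origin; legs at y = +-28.
- can: Loose round aluminium sample can with a press lid, largest diameter 55 mm (body 52 mm, lid the top 11 mm), 41 mm high. Origin at the centre of its underside, z up. At the start it stands on the lower tier, seen through a window of the tray. Too large to go through the window.
- bung: Loose red rubber bung, 31 mm across, 26 mm high (tapered, wide end up; handled it behaves as a cylinder). Origin at the centre of its underside, z up. At the start it stands on one end of the tray.
- weight: Loose brass weight, 38 mm across, 38 mm high: a body 27 mm high with a knob 20 mm across on it. Origin at the centre of its underside, z up. At the start it stands on the other end of the tray from the bung.
- mat: Fixed flat teal mat, the side area for what is cleared away, 220 (x) x 210 (y) x 3 mm, empty at the start. Origin at the centre of its underside, z up.
- balance: Fixed low white bench balance with a round steel pan 96 mm across, flat, its top 40 mm above the worktop. Origin on the worktop straight under the centre of the pan, z up. Housing 175 (x, from -108 to +68) x 140 (y) mm, 28 mm high, dark display towards -x.
- beaker: Bystander, loose: empty glass beaker 71 mm across, 90 mm high, origin at the centre of its underside. Not to be moved.
- tape: Bystander, loose: roll of tan tape lying flat, 66 mm across, 18 mm high, origin at the centre of its underside. Not to be moved.

How it is judged:
By the outcome, as a careful person would: the job done as asked, in the order asked, and still so for the second after the job is handed in, with the robot touching nothing.
It also fails if it takes over 134 s, if anything falls off the work surface, if the arm or the gripper's body presses on something with over 40 N, if the wrist force passes 120 N, or if a joint passes its speed limit or range.

## Robot

A 6-joint arm with a two-finger parallel gripper is mounted at the origin on a cart in front of the work surface, level with it; the furniture and walls round the work are solid. World frame = base frame: x ahead of the robot, y to its left, z up, the work surface at z = 0. Lengths are in m, angles in rad, forces in N, time in s.
With the tool pointing down it reaches from about 0.3 to 0.775 m from the base axis. Payload 14.6 kg.
Tool frame: the origin (TCP) lies midway between the tips of the shut fingers; the grasp point (between the pads) lies r.hold_point_z behind it (r.hold_point_z is the distance from the TCP to the grasp point, in m); z points along the fingers, y is the direction in which the jaws open and shut (so a half turn about z gives the same grasp; the last joint's range is limited). The gripper opens to 85 mm and grips with 20 to 120 N. Pads are 22 mm wide; open, the fingers measure 114 mm over their backs; the gripper's body (76 mm by 85 mm) begins 54 mm behind the grasp point. The pads swing forward as they close: fully open they stand 13 mm farther back than shut.
Start: joints at [-1.368, 0.3, 1.521, -0, 1.321, -0.067], TCP at [0.147, -0.53, 0.231] pointing down, gripper open.
Joint ranges: [-3.03, 3.03], [-0.79, 2.21], [0.23, 2.52], [-1.04, 4.18], [0, 3.07], [-2.55, 2.55]. Speed limits (rad/s): [2.22, 2.22, 2.57, 3.14, 3.14, 3.14].

## Interface

Orientations are given as a rotation vector (axis times angle).
In Python, from cell import monitor, cams, order, r gives the robot as it stands. The module is installed in compiled form; this text tells all that it offers.
- The arm moves only by the tool step_arm, never from a script. Its argument "deltas" is a list of rows, each an object with "linear": the shift along the tool's x, y, z in mm, a list of three; "rot": the turn, a rotation vector about the tool's x, y, z in units of 5 degrees (1.0 is 5 degrees), a list of three. In form: [{"linear": [tx, ty, tz], "rot": [rx, ry, rz]}, ...]. A call has 1 to 10 rows; each row is the pose to reach, as a shift and turn from the pose measured when the call began, along the tool's axes at that moment; what a row does not reach only later rows make up. A row lasts 1/12 s, in which the tool goes at most 41.7 mm and 7.16 degrees, less where a joint would pass 70% of its speed; a pose out of reach is approached as far as the arm can. A call with a gripper value outside its range is refused whole. "hand" is the finger opening in mm, from 0 to 85.4, set as the call begins (left out, the last holds). The fingers move at their own pace and stop on an object; "force" is the grip in N (left out, the last holds). Time passes only in rows, so rows that repeat a pose let the fingers close. It gives the time, the measured TCP pose, the force and the opening at its end, in the units of the state.
- monitor.state(): the state, without advancing time (a new reading comes with each control period).
- cams.get_image(name): name is "side" or "top" or "wrist"; returns a dict with "image" (480x640x3 uint8, red, green, blue), "z_map" (480x640 float32, m along the optical axis (not along the pixel's ray), 0 where there is no reading), "mtx" (3x3 intrinsics, pixels), "position" and "attitude" of the camera in the world. Camera axes: x right, y down, z forward; pixel columns grow to the right and rows downward; lengths in m; the calibration is good to about 2 mm. A picture is of the moment at which its call begins.
- order.hand_in(): hands the job in, once; it reports no verdict.
The state is a dict: "t": time; "joint_pos": joint angles; "qvel": joint speeds; "effort": joint torques, N m; "tool_pos": TCP position; "tcp_rot": TCP orientation; "contact_force": force on the tool from outside, world axes, zero at the start; "ft_torque": the same for the moment, N m; "gripper_width": finger opening in m.
Only numpy, scipy, OpenCV 4.12 (cv2) and the standard library are available. Lean on these libraries where they do the work, as an engineer would, in place of code of your own. Each camera call takes 0.05 s, during which the arm holds its last target. There are 200 camera calls.

## Working session

There is one attempt and no reset: what is moved stays moved. The work goes in short steps, Python scripts to look and compute and a tool call to move; the robot and the scene stay as the last step left them, time stands still between calls to the robot, and variables do not carry over. Pictures are saved under pics/ and viewed, about 12 in all and at most 16, crops included, and the job is handed in when it is done.

Besides the shell and the picture viewer there is one more tool, called as name(argument=value, ...), one argument or row to a line, values as JSON. step_arm: Moves the arm, as the interface text tells. Its arguments: {"type":"object","properties":{"deltas":{"type":"array"},"hand":{"type":"number"},"force":{"type":"number"}},"required":["deltas"]}

```bash
mkdir -p pics; cat > h.py <<'E'
import numpy as np, cv2, pickle
from cell import monitor, cams, order, r
def grab(name, fn=None):
    d=cams.get_image(name)
    if fn: cv2.imwrite('pics/'+fn, d['image'][:,:,::-1])
    return d
def R(d):
    a=np.array(d['attitude'],float)
    if a.shape==(3,3): return a
    return cv2.Rodrigues(a.reshape(3))[0]
def cloud(d):
    z=d['z_map']; K=d['mtx']; v,u=np.mgrid[:480,:640]
    P=np.stack([(u-K[0,2])/K[0,0]*z,(v-K[1,2])/K[1,1]*z,z],-1)
    W=P@R(d).T+np.array(d['position']); W[z==0]=np.nan
    return W
E
python3 - <<'E'
from h import *
for n in ('top','side','wrist'):
    d=grab(n,n+'0.png'); pickle.dump(d,open(n+'0.pkl','wb'))
    print(n,d['position'],d['attitude'],d['mtx'].tolist())
print(monitor.state(), r.hold_point_z)
E
```

```text
top [0.4442891  0.00651289 1.21968328] [-2.13142601  2.1707261  -0.12858201] [[610.7952145436197, 0.0, 315.5100624260727], [0.0, 610.7952145436197, 234.31678636251272], [0.0, 0.0, 1.0]]
side [0.29544855 0.6598619  0.71771105] [-0.5506005   2.64424719 -1.19201903] [[570.598544149259, 0.0, 315.4074760047616], [0.0, 570.598544149259, 227.66394337602958], [0.0, 0.0, 1.0]]
wrist [ 0.22158718 -0.50924919  0.3738364 ] [ 2.29245982 -1.74579421 -0.27495021] [[386.81948106281385, 0.0, 316.6042825649325], [0.0, 386.81948106281385, 238.9459234256634], [0.0, 0.0, 1.0]]
{'t': 0.15, 'joint_pos': array([-1.36758275e+00,  3.00324556e-01,  1.52141559e+00,  2.83700596e-06,
        1.32071213e+00, -6.66169727e-02]), 'qvel': array([-0.00126661, -0.00156109, -0.00073136,  0.00024991,  0.00134419,
        0.00034932]), 'effort': array([ 3.20594536e-04, -5.43666780e+01, -3.61886537e+01, -6.22876905e-05,
        3.18058235e-03, -2.12648092e-05]), 'tool_pos': array([ 0.14656644, -0.52993282,  0.23087172]), 'tcp_rot': array([-3.11219428e+00, -4.22447701e-01,  8.78207139e-05]), 'contact_force': array([-0.44757178, -0.78046902, -0.61203081]), 'ft_torque': array([-0.02346232, -0.03180759, -0.06731853]), 'gripper_width': 0.08563619602624147} 0.0187
```

View pics/top0.png

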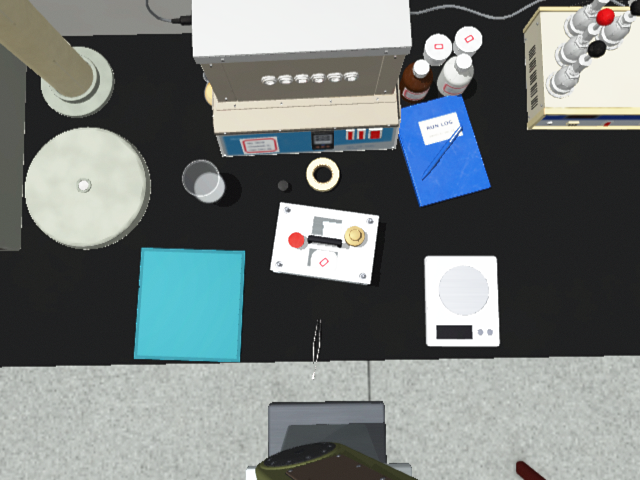

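View pics/side0.png

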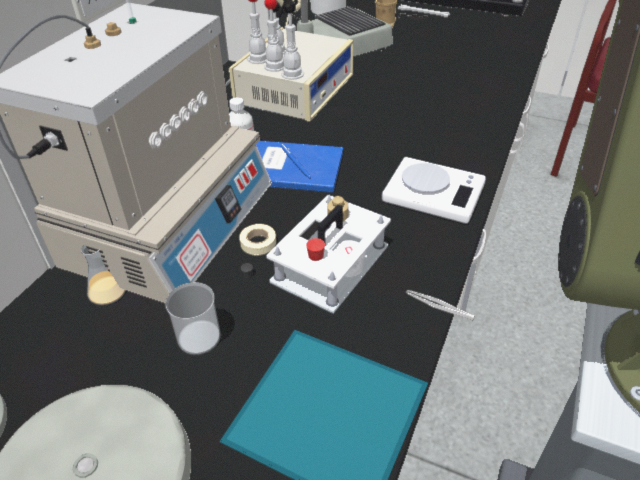

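Top view: tray at about (325,243), red bung (296,240), brass weight (354,236), handle (325,241), can label through the lower window (323,262), mat (190,305), pan (464,290), tape (323,175), beaker (205,183). The side view agrees.

```bash
python3 - <<'E'
from h import *
for n in ('top','side'):
    d=pickle.load(open(n+'0.pkl','rb')); W=cloud(d); im=d['image']; hsv=cv2.cvtColor(im,cv2.COLOR_RGB2HSV)
    x,y,z=W[...,0],W[...,1],W[...,2]; H,S,V=[hsv[...,i].astype(int) for i in range(3)]
    near=(x>.3)&(x<.56)&(y>-.2)&(y<.15)
    def rep(nm,m,pct=False):
        P=W[m]
        if len(P)<5: print(n,nm,len(P)); return
        ext=(P.min(0)+P.max(0))/2
        rc=cv2.minAreaRect((P[:,:2]*1000).astype(np.float32))
        print(n,nm,len(P),'mean',P.mean(0).round(4),'mid',ext.round(4),'zp5-95',np.percentile(P[:,2],[5,50,95]).round(4),'rect',np.round(rc[0],1),np.round(rc[1],1),round(rc[2],1))
    rep('bungtop',near&(z>.083)&((H<8)|(H>172))&(S>150))
    rep('knob',near&(z>.095)&(H>10)&(H<32)&(S>70))
    rep('weightall',near&(z>.075)&(H>10)&(H<32)&(S>70))
    rep('handle',near&(z>.108)&(V<80))
    rep('tray',near&(z>.06)&(z<.072)&(S<60)&(V>100))
    rep('canlid',near&(z>.035)&(z<.056))
    rep('mat',(H>85)&(H<98)&(S>150)&(abs(z)<.015))
    rep('pan',(x>.2)&(x<.5)&(y<-.15)&(y>-.45)&(z>.035)&(z<.06))
    rep('hous',(x>.2)&(x<.5)&(y<-.15)&(y>-.45)&(z>.02)&(z<.034)&(S<60)&(V>150))
    rep('tape',(x>.5)&(x<.62)&(y<.08)&(y>-.05)&(z>.01)&(z<.03)&(S>20))
    rep('beaker',(x>.45)&(x<.66)&(y<.35)&(y>.17)&(z>.03)&(z<.12))
E
```

```text
top bungtop 0
top knob 0
top weightall 0
top handle 0
top tray 1980 mean [ 0.5335 -0.0075  0.0653] mid [0.5293 0.0036 0.0659] zp5-95 [0.0616 0.0653 0.0692] rect [531.8   4. ] [193.4  60.8] 88.2
top canlid 402 mean [5.442e-01 5.000e-04 4.760e-02] mid [0.5351 0.0023 0.048 ] zp5-95 [0.0439 0.0476 0.0515] rect [542.9  -0.8] [162.3  37.2] 80.2
top mat 11369 mean [0.4652 0.2657 0.0024] mid [0.4679 0.2676 0.002 ] zp5-95 [-0.0015  0.0024  0.0063] rect [467.2 268.2] [211.6 222.2] 87.1
top pan 1353 mean [ 0.4716 -0.2666  0.0396] mid [ 0.4686 -0.267   0.0408] zp5-95 [0.0362 0.0396 0.0432] rect [ 468.4 -267.1] [62.6 95.3] 0.5
top hous 2737 mean [ 0.4274 -0.266   0.0272] mid [ 0.4376 -0.2656  0.027 ] zp5-95 [0.023  0.0273 0.0311] rect [ 438.7 -265.3] [140.4 125. ] 88.9
top tape 0
top beaker 0
side bungtop 0
side knob 0
side weightall 0
side handle 0
side tray 1948 mean [0.533  0.0011 0.0668] mid [0.5287 0.0023 0.066 ] zp5-95 [0.063  0.067  0.0691] rect [542.6   2.4] [194.1  63.2] 80.7
side canlid 382 mean [0.5368 0.0092 0.0468] mid [0.5319 0.0093 0.0442] zp5-95 [0.0362 0.0487 0.0515] rect [537.9   7. ] [173.   46.8] 82.5
side mat 20023 mean [0.4679 0.2699 0.0044] mid [0.4675 0.2646 0.0043] zp5-95 [0.0024 0.0044 0.0064] rect [467.5 266.7] [211.3 219.9] 87.0
side pan 842 mean [ 0.4707 -0.2635  0.0412] mid [ 0.4674 -0.2669  0.04  ] zp5-95 [0.0384 0.0414 0.0434] rect [ 467.4 -266.9] [65. 98.] 0.0
side hous 1801 mean [ 0.4258 -0.2493  0.0284] mid [ 0.437  -0.2651  0.0269] zp5-95 [0.0229 0.0289 0.0313] rect [ 437.  -265.8] [146.  123.7] 88.9
side tape 9 mean [0.5419 0.0281 0.0109] mid [0.557  0.0128 0.0109] zp5-95 [0.0101 0.011  0.0117] rect [536.8  29.9] [150.1  52.8] 49.7
side beaker 0
```

```bash
python3 - <<'E'
from h import *
for n in ('top','side'):
    d=pickle.load(open(n+'0.pkl','rb')); W=cloud(d); im=d['image']; hsv=cv2.cvtColor(im,cv2.COLOR_RGB2HSV)
    x,y,z=W[...,0],W[...,1],W[...,2]; H,S,V=[hsv[...,i].astype(int) for i in range(3)]
    near=(x>.44)&(x<.70)&(y>-.16)&(y<.14)
    def rep(nm,m,pct=False):
        P=W[m]
        if len(P)<5: print(n,nm,len(P)); return
        ext=(P.min(0)+P.max(0))/2
        rc=cv2.minAreaRect((P[:,:2]*1000).astype(np.float32))
        print(n,nm,len(P),'mean',P.mean(0).round(4),'mid',ext.round(4),'zp5-95',np.percentile(P[:,2],[5,50,95]).round(4),'rect',np.round(rc[0],1),np.round(rc[1],1),round(rc[2],1))
    rep('bungtop',near&(z>.083)&((H<8)|(H>172))&(S>150))
    rep('knob',near&(z>.098)&(H>10)&(H<32)&(S>70))
    rep('weightall',near&(z>.075)&(H>10)&(H<32)&(S>70))
    rep('handle',near&(z>.108)&(V<80))
    rep('tray',near&(z>.058)&(z<.076)&(S<60)&(V>120))
    rep('canlid',near&(z>.042)&(z<.056))
    pm=(x>.38)&(x<.6)&(y<-.15)&(y>-.45)&(z>.033)&(z<.06); rep('pan',pm)
    rep('tape',(x>.6)&(x<.75)&(y<.08)&(y>-.06)&(z>.01)&(z<.03)&(S>20))
    rep('beaker',(x>.5)&(x<.76)&(y<.35)&(y>.17)&(z>.03)&(z<.12))
    rep('small',(x>.63)&(x<.76)&(y<.11)&(y>.04)&(z>.006)&(z<.05))
E
```

```text
top bungtop 174 mean [0.5802 0.0516 0.0915] mid [0.5798 0.0515 0.0916] zp5-95 [0.0877 0.0916 0.0952] rect [579.8  51.5] [26.2 26.3] 89.0
top knob 95 mean [ 0.5866 -0.0569  0.102 ] mid [ 0.5867 -0.057   0.1032] zp5-95 [0.0989 0.1018 0.1061] rect [586.5 -56.8] [19.  19.4] 62.2
top weightall 305 mean [ 0.5852 -0.0568  0.0935] mid [ 0.5866 -0.0577  0.092 ] zp5-95 [0.0864 0.0909 0.1046] rect [585.7 -56.7] [35. 36.] 62.4
top handle 191 mean [ 0.5758 -0.0013  0.1129] mid [ 0.576  -0.0014  0.1132] zp5-95 [0.1097 0.1127 0.1164] rect [576.1  -1.6] [61.1 11.1] 81.1
top tray 4872 mean [ 5.748e-01 -1.000e-04  6.520e-02] mid [ 0.5771 -0.002   0.0668] zp5-95 [0.0612 0.0652 0.0691] rect [577.2  -1.4] [190.3 130.9] 81.0
top canlid 446 mean [0.5466 0.0007 0.0477] mid [ 0.5798 -0.0059  0.0489] zp5-95 [0.0441 0.0477 0.0515] rect [579.8  -4. ] [168.5 110.9] 80.2
top pan 1972 mean [ 0.4823 -0.2666  0.0393] mid [ 0.4671 -0.2687  0.0399] zp5-95 [0.0352 0.0394 0.0432] rect [ 467.7 -269. ] [120.4 159.1] 89.0
top tape 211 mean [ 0.7203 -0.0042  0.017 ] mid [7.189e-01 3.000e-04 1.710e-02] zp5-95 [0.0124 0.0174 
[... 1025 characters left out ...]
] 80.7
side canlid 387 mean [0.5486 0.0087 0.0486] mid [0.5754 0.0093 0.0476] zp5-95 [0.0432 0.0491 0.0515] rect [541.2  30.9] [206.9  96.5] 47.4
side pan 1160 mean [ 0.4816 -0.2639  0.0411] mid [ 0.4704 -0.2648  0.0392] zp5-95 [0.0382 0.0413 0.0434] rect [ 476.4 -276.1] [159.5 100. ] 47.5
side tape 529 mean [0.7134 0.0037 0.0173] mid [0.6777 0.0187 0.0177] zp5-95 [0.0111 0.0184 0.021 ] rect [681.1  19.6] [126.5 130.6] 12.2
side beaker 2460 mean [0.7023 0.2295 0.0641] mid [0.7024 0.2291 0.0621] zp5-95 [0.0342 0.0651 0.0909] rect [702.3 229.1] [70.5 71.9] 45.1
side small 435 mean [0.6585 0.0735 0.0184] mid [0.6701 0.0658 0.0278] zp5-95 [0.0073 0.0167 0.0415] rect [669.9  65.8] [81.6 45.6] 3.8
```

```bash
cat >> h.py <<'E'
def Rt(yaw):
    c,s=np.cos(np.radians(yaw)),np.sin(np.radians(yaw)); return np.array([[c,s,0],[s,-c,0],[0,0,-1.]])
def plan(*wps):
    s=monitor.state(); p=np.array(s['tool_pos']); A=cv2.Rodrigues(np.array(s['tcp_rot']))[0]
    print('now',round(s['t'],2),p.round(4),'yaw',np.degrees(np.arctan2(A[1,0],A[0,0])).round(2),'F',s['contact_force'].round(1),'w',round(s['gripper_width'],4))
    for x,y,z,yaw in wps:
        B=Rt(yaw); t=np.array([x,y,z]); l=A.T@(t-p)*1000; w=cv2.Rodrigues(A.T@B)[0].ravel()
        print((x,y,z,yaw),'lin',l.round(1).tolist(),'rot',(np.degrees(w)/5).round(2).tolist()); p,A=t,B
E
python3 -c "
from h import *
plan((.58,.052,.2,81),(.58,.052,.07,81))"
```

```text
now 0.15 [ 0.1466 -0.5299  0.2309] yaw 15.46 F [-0.4 -0.8 -0.6] w 0.0856
(0.58, 0.052, 0.2, 81) lin [572.9, -445.3, 31.3] rot [-0.01, -0.01, -13.11]
(0.58, 0.052, 0.07, 81) lin [0.0, 0.0, 130.0] rot [0.0, 0.0, 0.0]
```

step_arm(
  deltas=[
    {"linear": [573,-445,31],"rot": [0,0,-13.1]},
    {"linear": [573,-445,31],"rot": [0,0,-13.1]},
    {"linear": [573,-445,31],"rot": [0,0,-13.1]},
    {"linear": [573,-445,31],"rot": [0,0,-13.1]},
    {"linear": [573,-445,31],"rot": [0,0,-13.1]},
    {"linear": [573,-445,31],"rot": [0,0,-13.1]},
    {"linear": [573,-445,31],"rot": [0,0,-13.1]},
    {"linear": [573,-445,31],"rot": [0,0,-13.1]},
    {"linear": [573,-445,31],"rot": [0,0,-13.1]},
    {"linear": [573,-445,31],"rot": [0,0,-13.1]},
  ],
  hand=60,
)

```text
t: 0.98
tool_pos: [0.3961, -0.1944, 0.2135]
tcp_rot: [-2.381, -2.048, -0.001]
contact_force: [-0.1, -1.0, 0.4]
gripper_width: 0.0602
```

```bash
python3 -c "
from h import *
plan((.58,.052,.2,81))"
```

```text
now 0.98 [ 0.3961 -0.1944  0.2135] yaw 81.41 F [-0.1 -1.   0.4] w 0.0602
(0.58, 0.052, 0.2, 81) lin [271.1, 145.1, 13.7] rot [-0.0, -0.01, 0.08]
```

step_arm(
  deltas=[
    {"linear": [271,145,14],"rot": [0,0,0.08]},
    {"linear": [271,145,14],"rot": [0,0,0.08]},
    {"linear": [271,145,14],"rot": [0,0,0.08]},
    {"linear": [271,145,14],"rot": [0,0,0.08]},
    {"linear": [271,145,14],"rot": [0,0,0.08]},
    {"linear": [271,145,14],"rot": [0,0,0.08]},
    {"linear": [271,145,14],"rot": [0,0,0.08]},
    {"linear": [271,145,14],"rot": [0,0,0.08]},
    {"linear": [271,145,14],"rot": [0,0,0.08]},
    {"linear": [271,145,14],"rot": [0,0,0.08]},
  ],
)

```text
t: 1.82
tool_pos: [0.5798, 0.0526, 0.1989]
tcp_rot: [-2.386, -2.041, 0.001]
contact_force: [-0.7, -0.3, -0.6]
gripper_width: 0.0601
```

```bash
cat > det.py <<'E'
from h import *
def det(d):
    W=cloud(d); hsv=cv2.cvtColor(d['image'],cv2.COLOR_RGB2HSV)
    x,y,z=W[...,0],W[...,1],W[...,2]; H,S,V=[hsv[...,i].astype(int) for i in range(3)]
    def rep(nm,m):
        m=cv2.morphologyEx(m.astype(np.uint8),cv2.MORPH_OPEN,np.ones((3,3)))>0
        P=W[m]
        if len(P)<10: return print(nm,len(P))
        rc=cv2.minAreaRect((P[:,:2]*1000).astype(np.float32))
        print(nm,len(P),'z',np.percentile(P[:,2],[5,50,95]).round(4),'rect',np.round(rc[0],1),np.round(rc[1],1),round(rc[2],1))
    a=(x>.33)&(x<.7)&(y>-.16)&(y<.4)
    rep('bung',a&((H<8)|(H>172))&(S>150)&(z>.02))
    rep('knob',a&(z>.098)&(H>10)&(H<32)&(S>70))
    rep('brass',a&(z>.01)&(H>10)&(H<32)&(S>70))
    rep('handle',a&(z>.108)&(z<.12)&(V<80))
    rep('tray',a&(z>.058)&(z<.076)&(S<60)&(V>120))
E
python3 -c "
from det import *
d=grab('wrist','w1.png'); pickle.dump(d,open('w1.pkl','wb')); det(d); plan((.58,.052,.07,81))"
```

```text
bung 0
knob 0
brass 0
handle 1471 z [0.1118 0.114  0.1152] rect [ 5.762e+02 -2.000e-01] [63.5 11.7] 81.0
tray 25270 z [0.0649 0.0663 0.0675] rect [576.1  -1.2] [191.  130.5] 80.9
now 1.87 [0.5796 0.0517 0.1992] yaw 81.03 F [-0.6 -0.1  0.1] w 0.0599
(0.58, 0.052, 0.07, 81) lin [0.3, 0.5, 129.2] rot [-0.01, -0.0, 0.01]
```

View pics/w1.png

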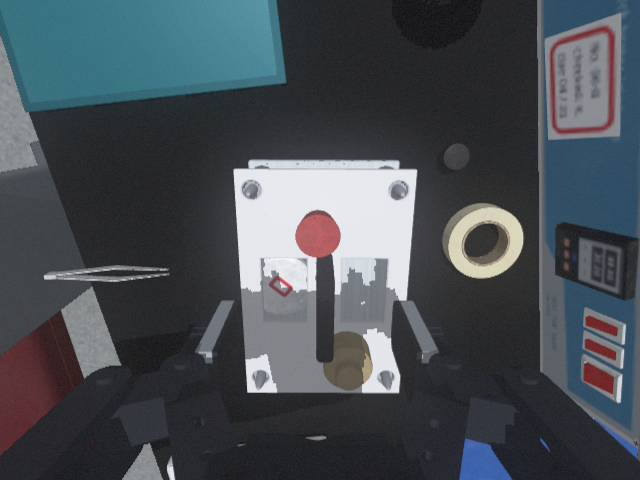

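Wrist view: tray between the fingers, bung top at (318,232), handle (325,305), weight shaded at (348,358), can through the left window (285,287).

```bash
sed -i "s/(S>150)&(z>.02)/(S>90)\&(z>.02)\&(z>np.nanmax(z[a\&((H<8)|(H>172))\&(S>90)])-.006)/; s/'brass',a&(z>.01)&(H>10)&(H<32)&(S>70)/'brass',a\&(z>.075)\&(V>40)\&(H>8)\&(H<35)\&(S>50)/" det.py; python3 -c "
from det import *
d=pickle.load(open('w1.pkl','rb')); det(d)
W=cloud(d); print(W[232,318],W[368,348],W[350,360])"
```

```text
bung 0
knob 0
brass 737 z [0.0865 0.1019 0.1042] rect [586.2 -55.8] [28.7 35.3] 84.5
handle 1471 z [0.1118 0.114  0.1152] rect [ 5.762e+02 -2.000e-01] [63.5 11.7] 81.0
tray 25270 z [0.0649 0.0663 0.0675] rect [576.1  -1.2] [191.  130.5] 80.9
[0.58039883 0.05555678 0.09320819] [ 0.58641056 -0.04747912  0.10233542] [ 0.59719893 -0.04249298  0.08952712]
```

```bash
python3 - <<'E'
from det import *
d=pickle.load(open('w1.pkl','rb')); W=cloud(d); i=d['image'].astype(int)
for nm,m in (('bung',(W[...,2]>.089)&(W[...,2]<.096)&(i[...,0]>1.6*i[...,1])&(i[...,0]>80)&(abs(W[...,1]-.05)<.03)),('knob',(W[...,2]>.1)&(W[...,2]<.108)&(abs(W[...,1]+.056)<.016)&(i[...,0]>1.15*i[...,2]))):
    P=W[m]; print(nm,len(P),cv2.minEnclosingCircle((P[:,:2]*1000).astype(np.float32)),P[:,2].mean())
plan((.58,.0525,.071,81))
E
```

```text
bung 1484 ((580.0586547851562, 52.8349723815918), 15.380745887756348) 0.09267587205948298
knob 561 ((586.07958984375, -56.02744674682617), 10.672979354858398) 0.10299084791220108
now 1.87 [0.5796 0.0517 0.1992] yaw 81.03 F [-0.6 -0.1  0.1] w 0.0599
(0.58, 0.0525, 0.071, 81) lin [0.8, 0.4, 128.2] rot [-0.01, -0.0, 0.01]
```

step_arm(
  deltas=[
    {"linear": [0.8,0.4,40],"rot": [0,0,0]},
    {"linear": [0.8,0.4,80],"rot": [0,0,0]},
    {"linear": [0.8,0.4,110],"rot": [0,0,0]},
    {"linear": [0.8,0.4,131],"rot": [0,0,0]},
    {"linear": [0.8,0.4,131],"rot": [0,0,0]},
    {"linear": [0.8,0.4,131],"rot": [0,0,0]},
  ],
)

```text
t: 2.37
tool_pos: [0.5796, 0.0515, 0.0685]
tcp_rot: [-2.388, -2.038, 0.002]
contact_force: [1.2, 0.3, 0.9]
gripper_width: 0.0601
```

step_arm(
  deltas=[
    {"linear": [0,0,0],"rot": [0,0,0]},
    {"linear": [0,0,0],"rot": [0,0,0]},
    {"linear": [0,0,0],"rot": [0,0,0]},
    {"linear": [0,0,0],"rot": [0,0,0]},
    {"linear": [0,0,0],"rot": [0,0,0]},
    {"linear": [0,0,0],"rot": [0,0,0]},
    {"linear": [0,0,0],"rot": [0,0,0]},
    {"linear": [0,0,0],"rot": [0,0,0]},
  ],
  hand=20,
  force=30,
)

```text
t: 3.03
tool_pos: [0.5805, 0.0513, 0.0706]
tcp_rot: [2.389, 2.039, 0.001]
contact_force: [-2.3, -3.0, 8.0]
gripper_width: 0.0296
```

```bash
python3 -c "
from h import *
plan((.58,.0528,.17,81),(.385,.225,.17,87),(.385,.225,.008,87))"
```

```text
now 3.03 [0.5805 0.0513 0.0706] yaw 80.95 F [-2.3 -3.   8. ] w 0.0296
(0.58, 0.0528, 0.17, 81) lin [1.5, -0.6, -99.4] rot [0.01, -0.0, -0.01]
(0.385, 0.225, 0.17, 87) lin [139.6, -219.5, 0.0] rot [0.0, 0.0, -1.2]
(0.385, 0.225, 0.008, 87) lin [0.0, 0.0, 162.0] rot [0.0, 0.0, 0.0]
```

step_arm(
  deltas=[
    {"linear": [0,0,-40],"rot": [0,0,0]},
    {"linear": [0,0,-80],"rot": [0,0,0]},
    {"linear": [0,0,-100],"rot": [0,0,0]},
    {"linear": [0,0,-100],"rot": [0,0,0]},
  ],
)

```text
t: 3.37
tool_pos: [0.5823, 0.0513, 0.1771]
tcp_rot: [2.385, 2.035, 0.013]
contact_force: [0.7, 0.4, 1.2]
gripper_width: 0.0297
```

step_arm(
  deltas=[
    {"linear": [137,-223,0],"rot": [0,0,-1.2]},
    {"linear": [137,-223,0],"rot": [0,0,-1.2]},
    {"linear": [137,-223,0],"rot": [0,0,-1.2]},
    {"linear": [137,-223,0],"rot": [0,0,-1.2]},
    {"linear": [137,-223,0],"rot": [0,0,-1.2]},
    {"linear": [137,-223,0],"rot": [0,0,-1.2]},
    {"linear": [137,-223,0],"rot": [0,0,-1.2]},
    {"linear": [137,-223,0],"rot": [0,0,-1.2]},
    {"linear": [137,-223,0],"rot": [0,0,-1.2]},
  ],
)

```text
t: 4.12
tool_pos: [0.3839, 0.2218, 0.1755]
tcp_rot: [2.273, 2.158, 0.014]
contact_force: [0.1, -0.1, -0.3]
gripper_width: 0.0297
```

```bash
python3 -c "
from h import *
plan((.383,.215,.0085,87),(.383,.215,.15,87),(.5861,-.056,.2,81))"
```

```text
now 4.12 [0.3839 0.2218 0.1755] yaw 87.03 F [ 0.1 -0.1 -0.3] w 0.0297
(0.383, 0.215, 0.0085, 87) lin [-7.1, -2.5, 166.9] rot [0.14, -0.02, 0.01]
(0.383, 0.215, 0.15, 87) lin [0.0, 0.0, -141.5] rot [0.0, 0.0, 0.0]
(0.5861, -0.056, 0.2, 81) lin [-260.0, 217.0, -50.0] rot [0.0, 0.0, 1.2]
```

step_arm(
  deltas=[
    {"linear": [-7,-2.5,40],"rot": [0.14,0,0]},
    {"linear": [-7,-2.5,80],"rot": [0.14,0,0]},
    {"linear": [-7,-2.5,120],"rot": [0.14,0,0]},
    {"linear": [-7,-2.5,150],"rot": [0.14,0,0]},
    {"linear": [-7,-2.5,160],"rot": [0.14,0,0]},
    {"linear": [-7,-2.5,166],"rot": [0.14,0,0]},
    {"linear": [-7,-2.5,166],"rot": [0.14,0,0]},
    {"linear": [-7,-2.5,166],"rot": [0.14,0,0]},
  ],
)

```text
t: 4.78
tool_pos: [0.3841, 0.2151, 0.0107]
tcp_rot: [-2.278, -2.162, -0.004]
contact_force: [0.8, -0.0, -0.1]
gripper_width: 0.0296
```

```bash
python3 -c "
from h import *
plan((.383,.215,.008,87))"
```

```text
now 4.78 [0.3841 0.2151 0.0107] yaw 87.0 F [ 0.8 -0.  -0.1] w 0.0296
(0.383, 0.215, 0.008, 87) lin [-0.2, -1.0, 2.7] rot [0.01, -0.02, 0.0]
```

step_arm(
  deltas=[
    {"linear": [0,0,1.5],"rot": [0,0,0]},
    {"linear": [0,0,3],"rot": [0,0,0]},
    {"linear": [0,0,3],"rot": [0,0,0]},
  ],
)

```text
t: 5.03
tool_pos: [0.3846, 0.2154, 0.0084]
tcp_rot: [-2.279, -2.163, -0.006]
contact_force: [0.0, -0.1, -1.2]
gripper_width: 0.0296
```

step_arm(
  deltas=[
    {"linear": [0,0,0],"rot": [0,0,0]},
    {"linear": [0,0,0],"rot": [0,0,0]},
    {"linear": [0,0,0],"rot": [0,0,0]},
    {"linear": [0,0,0],"rot": [0,0,0]},
    {"linear": [0,0,-40],"rot": [0,0,0]},
    {"linear": [0,0,-80],"rot": [0,0,0]},
    {"linear": [0,0,-120],"rot": [0,0,0]},
    {"linear": [0,0,-150],"rot": [0,0,0]},
    {"linear": [0,0,-180],"rot": [0,0,0]},
    {"linear": [0,0,-180],"rot": [0,0,0]},
  ],
  hand=50,
)

```text
t: 5.87
tool_pos: [0.3857, 0.2157, 0.1939]
tcp_rot: [2.276, 2.161, 0.019]
contact_force: [1.0, 0.4, 0.7]
gripper_width: 0.0499
```

```bash
python3 -c "
from h import *
plan((.5861,-.056,.2,81),(.5861,-.056,.073,81))"
```

```text
now 5.87 [0.3857 0.2157 0.1939] yaw 87.02 F [1.  0.4 0.7] w 0.0499
(0.5861, -0.056, 0.2, 81) lin [-260.8, 214.3, -5.7] rot [0.11, -0.08, 1.2]
(0.5861, -0.056, 0.073, 81) lin [0.0, 0.0, 127.0] rot [0.0, 0.0, 0.0]
```

step_arm(
  deltas=[
    {"linear": [-261,214,-6],"rot": [0.11,-0.08,1.2]},
    {"linear": [-261,214,-6],"rot": [0.11,-0.08,1.2]},
    {"linear": [-261,214,-6],"rot": [0.11,-0.08,1.2]},
    {"linear": [-261,214,-6],"rot": [0.11,-0.08,1.2]},
    {"linear": [-261,214,-6],"rot": [0.11,-0.08,1.2]},
    {"linear": [-261,214,-6],"rot": [0.11,-0.08,1.2]},
    {"linear": [-261,214,-6],"rot": [0.11,-0.08,1.2]},
    {"linear": [-261,214,-6],"rot": [0.11,-0.08,1.2]},
    {"linear": [-261,214,-6],"rot": [0.11,-0.08,1.2]},
    {"linear": [-261,214,-6],"rot": [0.11,-0.08,1.2]},
  ],
  hand=60,
)

```text
t: 6.7
tool_pos: [0.5862, -0.058, 0.199]
tcp_rot: [-2.391, -2.037, 0.001]
contact_force: [-0.3, 0.1, -0.1]
gripper_width: 0.06
```

```bash
python3 -c "
from h import *
plan((.5861,-.056,.073,81))"
```

```text
now 6.7 [ 0.5862 -0.058   0.199 ] yaw 80.86 F [-0.3  0.1 -0.1] w 0.06
(0.5861, -0.056, 0.073, 81) lin [1.9, -0.3, 126.0] rot [-0.01, -0.0, -0.03]
```

step_arm(
  deltas=[
    {"linear": [2,-0.3,40],"rot": [0,0,-0.03]},
    {"linear": [2,-0.3,80],"rot": [0,0,-0.03]},
    {"linear": [2,-0.3,110],"rot": [0,0,-0.03]},
    {"linear": [2,-0.3,127],"rot": [0,0,-0.03]},
    {"linear": [2,-0.3,127.5],"rot": [0,0,-0.03]},
    {"linear": [2,-0.3,127.5],"rot": [0,0,-0.03]},
  ],
)

```text
t: 7.2
tool_pos: [0.5855, -0.0548, 0.0714]
tcp_rot: [-2.386, -2.04, 0.002]
contact_force: [1.0, -0.3, 0.7]
gripper_width: 0.0601
```

step_arm(
  deltas=[
    {"linear": [0,0,0],"rot": [0,0,0]},
    {"linear": [0,0,0],"rot": [0,0,0]},
    {"linear": [0,0,0],"rot": [0,0,0]},
    {"linear": [0,0,0],"rot": [0,0,0]},
    {"linear": [0,0,0],"rot": [0,0,0]},
    {"linear": [0,0,0],"rot": [0,0,0]},
    {"linear": [0,0,0],"rot": [0,0,0]},
  ],
  hand=25,
  force=50,
)

```text
t: 7.78
tool_pos: [0.5862, -0.0545, 0.0736]
tcp_rot: [-2.387, -2.042, -0.001]
contact_force: [-2.7, 2.9, 7.3]
gripper_width: 0.0348
```

```bash
python3 -c "
from h import *
plan((.5861,-.056,.18,81),(.383,.315,.18,87),(.383,.315,.008,87))"
```

```text
now 7.78 [ 0.5862 -0.0545  0.0736] yaw 81.08 F [-2.7  2.9  7.3] w 0.0348
(0.5861, -0.056, 0.18, 81) lin [-1.4, 0.1, -106.5] rot [0.0, -0.01, 0.02]
(0.383, 0.315, 0.18, 87) lin [334.7, -258.6, 0.0] rot [0.0, 0.0, -1.2]
(0.383, 0.315, 0.008, 87) lin [0.0, 0.0, 172.0] rot [0.0, 0.0, 0.0]
```

step_arm(
  deltas=[
    {"linear": [0,0,-15],"rot": [0,0,0]},
    {"linear": [0,0,-40],"rot": [0,0,0]},
    {"linear": [0,0,-80],"rot": [0,0,0]},
    {"linear": [0,0,-110],"rot": [0,0,0]},
    {"linear": [0,0,-110],"rot": [0,0,0]},
    {"linear": [0,0,-110],"rot": [0,0,0]},
  ],
)

```text
t: 8.28
tool_pos: [0.5868, -0.0546, 0.186]
tcp_rot: [2.385, 2.04, 0.006]
contact_force: [0.2, -0.3, -2.7]
gripper_width: 0.0343
```

```bash
python3 -c "
from h import *
d=grab('side','s1.png'); i=d['image'][150:370,180:500]; cv2.imwrite('pics/s1c.png',cv2.resize(i,None,fx=2,fy=2)[:,:,::-1])
plan((.383,.315,.18,87),(.383,.315,.008,87))"
```

```text
now 8.33 [ 0.5861 -0.0545  0.1841] yaw 81.08 F [ 0.3  0.2 -3.4] w 0.0345
(0.383, 0.315, 0.18, 87) lin [333.5, -257.9, 4.0] rot [0.02, -0.01, -1.18]
(0.383, 0.315, 0.008, 87) lin [0.0, 0.0, 172.0] rot [0.0, 0.0, 0.0]
```

View pics/s1c.png

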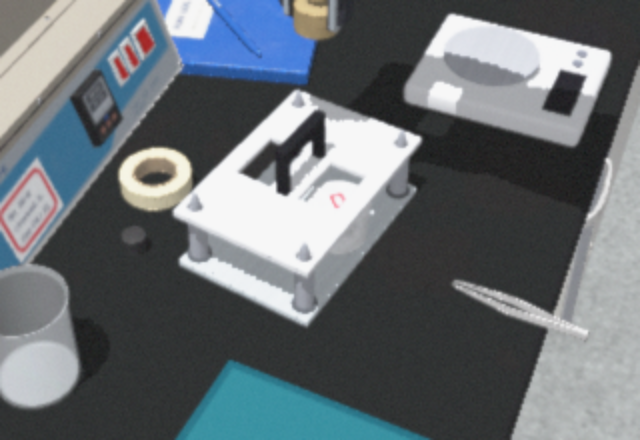

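The crop shows an empty tray and the brass weight hanging upright between the fingers (315,18).

step_arm(
  deltas=[
    {"linear": [333.5,-258,4],"rot": [0,0,-1.18]},
    {"linear": [333.5,-258,4],"rot": [0,0,-1.18]},
    {"linear": [333.5,-258,4],"rot": [0,0,-1.18]},
    {"linear": [333.5,-258,4],"rot": [0,0,-1.18]},
    {"linear": [333.5,-258,4],"rot": [0,0,-1.18]},
    {"linear": [333.5,-258,4],"rot": [0,0,-1.18]},
    {"linear": [333.5,-258,4],"rot": [0,0,-1.18]},
    {"linear": [333.5,-258,4],"rot": [0,0,-1.18]},
    {"linear": [333.5,-258,4],"rot": [0,0,-1.18]},
    {"linear": [333.5,-258,4],"rot": [0,0,-1.18]},
  ],
)

```text
t: 9.17
tool_pos: [0.3834, 0.3117, 0.1789]
tcp_rot: [2.279, 2.162, -0.001]
contact_force: [1.7, -0.4, -2.1]
gripper_width: 0.0343
```

```bash
python3 -c "
from h import *
plan((.383,.315,.18,87),(.383,.315,.03,87),(.383,.315,.009,87))"
```

```text
now 9.17 [0.3834 0.3117 0.1789] yaw 86.98 F [ 1.7 -0.4 -2.1] w 0.0343
(0.383, 0.315, 0.18, 87) lin [3.3, -0.6, -1.1] rot [-0.0, 0.01, -0.0]
(0.383, 0.315, 0.03, 87) lin [0.0, 0.0, 150.0] rot [0.0, 0.0, 0.0]
(0.383, 0.315, 0.009, 87) lin [0.0, 0.0, 21.0] rot [0.0, 0.0, 0.0]
```

step_arm(
  deltas=[
    {"linear": [3,-0.6,40],"rot": [0,0,0]},
    {"linear": [3,-0.6,80],"rot": [0,0,0]},
    {"linear": [3,-0.6,120],"rot": [0,0,0]},
    {"linear": [3,-0.6,150],"rot": [0,0,0]},
    {"linear": [3,-0.6,163],"rot": [0,0,0]},
    {"linear": [3,-0.6,166],"rot": [0,0,0]},
    {"linear": [3,-0.6,166],"rot": [0,0,0]},
    {"linear": [3,-0.6,166],"rot": [0,0,0]},
  ],
)

```text
t: 9.83
tool_pos: [0.3823, 0.3142, 0.0119]
tcp_rot: [-2.279, -2.162, 0.004]
contact_force: [-0.2, -0.2, -1.5]
gripper_width: 0.0347
```

step_arm(
  deltas=[
    {"linear": [0,0,1],"rot": [0,0,0]},
    {"linear": [0,0,2],"rot": [0,0,0]},
    {"linear": [0,0,2],"rot": [0,0,0]},
  ],
)

```text
t: 10.08
tool_pos: [0.3821, 0.3141, 0.01]
tcp_rot: [-2.279, -2.162, 0.004]
contact_force: [-0.7, 0.6, -0.3]
gripper_width: 0.0348
```

Contact is being made (weight force vanishing). Release and rise, then go to the handle.

step_arm(
  deltas=[
    {"linear": [0,0,0],"rot": [0,0,0]},
    {"linear": [0,0,0],"rot": [0,0,0]},
    {"linear": [0,0,0],"rot": [0,0,0]},
    {"linear": [0,0,0],"rot": [0,0,0]},
    {"linear": [0,0,-40],"rot": [0,0,0]},
    {"linear": [0,0,-80],"rot": [0,0,0]},
    {"linear": [0,0,-120],"rot": [0,0,0]},
    {"linear": [0,0,-160],"rot": [0,0,0]},
    {"linear": [0,0,-190],"rot": [0,0,0]},
    {"linear": [0,0,-190],"rot": [0,0,0]},
  ],
  hand=50,
)

```text
t: 10.92
tool_pos: [0.3842, 0.3157, 0.2063]
tcp_rot: [2.278, 2.161, 0.011]
contact_force: [0.4, 0.6, -0.5]
gripper_width: 0.05
```

```bash
python3 -c "
from h import *
d=grab('wrist','w2.png')
plan((.5762,-.001,.19,81))"
```

```text
now 10.97 [0.3834 0.3151 0.203 ] yaw 86.98 F [-0.4 -0.1 -0.6] w 0.0499
(0.5762, -0.001, 0.19, 81) lin [-305.5, 209.1, 13.0] rot [0.03, -0.02, 1.2]
```

View pics/w2.png

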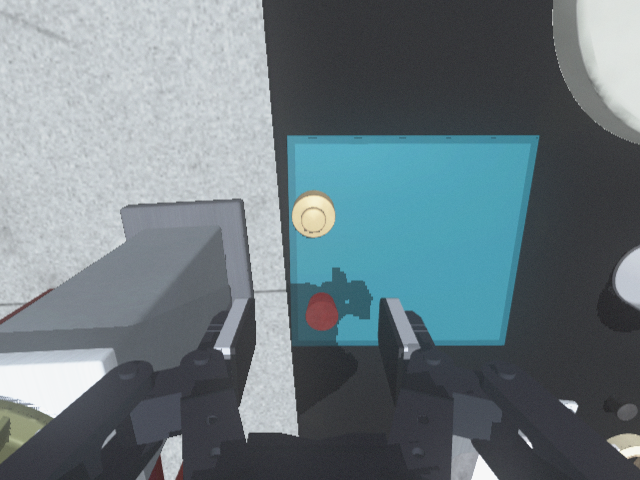

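Both items stand upright on the mat: weight (313,215), bung (322,312). On to the handle.

step_arm(
  deltas=[
    {"linear": [-305.5,209,13],"rot": [0.03,0,1.2]},
    {"linear": [-305.5,209,13],"rot": [0.03,0,1.2]},
    {"linear": [-305.5,209,13],"rot": [0.03,0,1.2]},
    {"linear": [-305.5,209,13],"rot": [0.03,0,1.2]},
    {"linear": [-305.5,209,13],"rot": [0.03,0,1.2]},
    {"linear": [-305.5,209,13],"rot": [0.03,0,1.2]},
    {"linear": [-305.5,209,13],"rot": [0.03,0,1.2]},
    {"linear": [-305.5,209,13],"rot": [0.03,0,1.2]},
    {"linear": [-305.5,209,13],"rot": [0.03,0,1.2]},
    {"linear": [-305.5,209,13],"rot": [0.03,0,1.2]},
  ],
)

```text
t: 11.8
tool_pos: [0.5776, -0.0061, 0.1877]
tcp_rot: [-2.392, -2.033, 0.001]
contact_force: [-0.4, -0.5, -0.9]
gripper_width: 0.0502
```

```bash
python3 -c "
from h import *
plan((.5762,-.001,.088,81))"
```

```text
now 11.8 [ 0.5776 -0.0061  0.1877] yaw 80.72 F [-0.4 -0.5 -0.9] w 0.0502
(0.5762, -0.001, 0.088, 81) lin [4.7, -2.0, 99.7] rot [-0.02, -0.01, -0.06]
```

step_arm(
  deltas=[
    {"linear": [4.7,-2,0],"rot": [0,0,-0.06]},
    {"linear": [4.7,-2,40],"rot": [0,0,-0.06]},
    {"linear": [4.7,-2,75],"rot": [0,0,-0.06]},
    {"linear": [4.7,-2,97],"rot": [0,0,-0.06]},
    {"linear": [4.7,-2,99.5],"rot": [0,0,-0.06]},
    {"linear": [4.7,-2,99.5],"rot": [0,0,-0.06]},
    {"linear": [4.7,-2,99.5],"rot": [0,0,-0.06]},
  ],
)

```text
t: 12.38
tool_pos: [0.5766, -0.0004, 0.0895]
tcp_rot: [-2.387, -2.041, -0.001]
contact_force: [0.9, -0.5, 0.8]
gripper_width: 0.0501
```

step_arm(
  deltas=[
    {"linear": [0,0,0],"rot": [0,0,0]},
    {"linear": [0,0,0],"rot": [0,0,0]},
    {"linear": [0,0,0],"rot": [0,0,0]},
    {"linear": [0,0,0],"rot": [0,0,0]},
    {"linear": [0,0,0],"rot": [0,0,0]},
    {"linear": [0,0,0],"rot": [0,0,0]},
    {"linear": [0,0,0],"rot": [0,0,0]},
    {"linear": [0,0,0],"rot": [0,0,0]},
  ],
  hand=4,
  force=80,
)

```text
t: 13.05
tool_pos: [0.5771, -0.0003, 0.0908]
tcp_rot: [2.388, 2.042, 0.003]
contact_force: [-2.1, 1.0, 8.6]
gripper_width: 0.0106
```

```bash
python3 -c "
from h import *
s=monitor.state(); print(s['tool_pos'],s['tcp_rot'],s['ft_torque'])
plan((.5762,-.001,.17,81),(.507,.267,.17,87))"
```

```text
[ 5.77088903e-01 -3.25631738e-04  9.07771971e-02] [2.38778139 2.04157937 0.00311332] [ 0.18448485  0.26536993 -0.05839959]
now 13.05 [ 5.771e-01 -3.000e-04  9.080e-02] yaw 81.06 F [-2.1  1.   8.6] w 0.0106
(0.5762, -0.001, 0.17, 81) lin [-0.7, -0.7, -79.2] rot [0.01, -0.02, 0.01]
(0.507, 0.267, 0.17, 87) lin [253.9, -110.3, 0.0] rot [0.0, 0.0, -1.2]
```

step_arm(
  deltas=[
    {"linear": [0,0,-8],"rot": [0,0,0]},
    {"linear": [0,0,-16],"rot": [0,0,0]},
    {"linear": [0,0,-28],"rot": [0,0,0]},
    {"linear": [0,0,-50],"rot": [0,0,0]},
    {"linear": [0,0,-70],"rot": [0,0,0]},
    {"linear": [0,0,-75],"rot": [0,0,0]},
    {"linear": [0,0,-75],"rot": [0,0,0]},
    {"linear": [0,0,-75],"rot": [0,0,0]},
  ],
)

```text
t: 13.72
tool_pos: [0.5767, -0.0004, 0.1654]
tcp_rot: [-2.388, -2.041, -0.003]
contact_force: [0.4, 0.7, -3.4]
gripper_width: 0.0103
```

```bash
python3 -c "
from h import *
d=grab('side','s2.png')
plan((.507,.267,.165,87),(.507,.267,.04,87))"
```

```text
now 13.77 [ 5.765e-01 -4.000e-04  1.647e-01] yaw 81.06 F [ 0.4 -0.7 -1.6] w 0.0103
(0.507, 0.267, 0.165, 87) lin [253.4, -110.2, 0.1] rot [-0.0, -0.02, -1.19]
(0.507, 0.267, 0.04, 87) lin [0.0, 0.0, 125.0] rot [0.0, 0.0, 0.0]
```

View pics/s2.png

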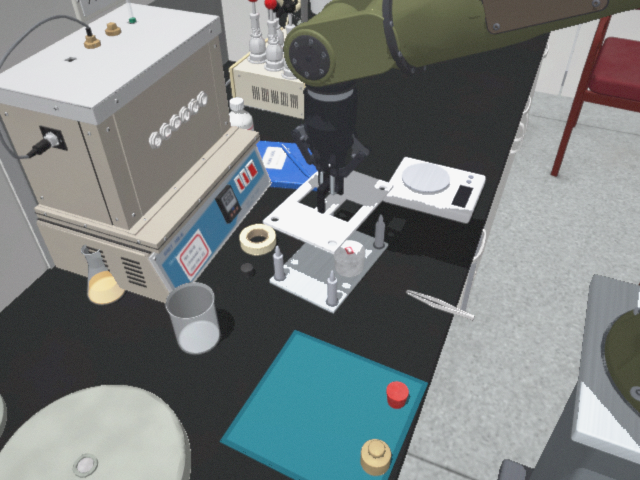

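Tray held level above the pins at (325,212); can at (348,262); bung (398,393) and weight (376,457) on the mat.

step_arm(
  deltas=[
    {"linear": [253.5,-110,0],"rot": [0,0,-1.19]},
    {"linear": [253.5,-110,0],"rot": [0,0,-1.19]},
    {"linear": [253.5,-110,0],"rot": [0,0,-1.19]},
    {"linear": [253.5,-110,0],"rot": [0,0,-1.19]},
    {"linear": [253.5,-110,0],"rot": [0,0,-1.19]},
    {"linear": [253.5,-110,0],"rot": [0,0,-1.19]},
    {"linear": [253.5,-110,0],"rot": [0,0,-1.19]},
    {"linear": [253.5,-110,0],"rot": [0,0,-1.19]},
    {"linear": [253.5,-110,0],"rot": [0,0,-1.19]},
    {"linear": [253.5,-110,0],"rot": [0,0,-1.19]},
  ],
)

```text
t: 14.6
tool_pos: [0.507, 0.2666, 0.1641]
tcp_rot: [-2.278, -2.162, 0.001]
contact_force: [0.4, -0.9, -2.5]
gripper_width: 0.0104
```

```bash
python3 -c "
from h import *
plan((.507,.267,.044,87))"
```

```text
now 14.6 [0.507  0.2666 0.1641] yaw 87.02 F [ 0.4 -0.9 -2.5] w 0.0104
(0.507, 0.267, 0.044, 87) lin [0.3, 0.2, 120.1] rot [-0.02, -0.0, 0.0]
```

step_arm(
  deltas=[
    {"linear": [0,0,35],"rot": [0,0,0]},
    {"linear": [0,0,70],"rot": [0,0,0]},
    {"linear": [0,0,105],"rot": [0,0,0]},
    {"linear": [0,0,120],"rot": [0,0,0]},
    {"linear": [0,0,124],"rot": [0,0,0]},
    {"linear": [0,0,126],"rot": [0,0,0]},
    {"linear": [0,0,128],"rot": [0,0,0]},
    {"linear": [0,0,128],"rot": [0,0,0]},
  ],
)

```text
t: 15.27
tool_pos: [0.5075, 0.2666, 0.0372]
tcp_rot: [-2.279, -2.162, -0.002]
contact_force: [0.3, -0.2, -1.7]
gripper_width: 0.0104
```

step_arm(
  deltas=[
    {"linear": [0,0,1],"rot": [0,0,0]},
    {"linear": [0,0,2],"rot": [0,0,0]},
    {"linear": [0,0,2],"rot": [0,0,0]},
  ],
)

```text
t: 15.52
tool_pos: [0.5078, 0.2667, 0.0358]
tcp_rot: [-2.279, -2.162, -0.003]
contact_force: [-0.1, -0.9, -1.8]
gripper_width: 0.0106
```

step_arm(
  deltas=[
    {"linear": [0,0,1],"rot": [0,0,0]},
    {"linear": [0,0,2],"rot": [0,0,0]},
    {"linear": [0,0,2.5],"rot": [0,0,0]},
    {"linear": [0,0,2.5],"rot": [0,0,0]},
  ],
)

```text
t: 15.85
tool_pos: [0.5079, 0.2668, 0.0338]
tcp_rot: [-2.279, -2.162, -0.004]
contact_force: [-3.1, -1.1, 4.5]
gripper_width: 0.0105
```

```bash
python3 -c "
from h import *
plan()"
```

```text
now 15.85 [0.5079 0.2668 0.0338] yaw 86.99 F [-3.1 -1.1  4.5] w 0.0105
```

step_arm(
  deltas=[
    {"linear": [0,0,0],"rot": [0,0,0]},
    {"linear": [0,0,0],"rot": [0,0,0]},
    {"linear": [0,0,0],"rot": [0,0,0]},
    {"linear": [0,0,0],"rot": [0,0,0]},
    {"linear": [0,0,0],"rot": [0,0,0]},
    {"linear": [0,0,-40],"rot": [0,0,0]},
    {"linear": [0,0,-80],"rot": [0,0,0]},
    {"linear": [0,0,-120],"rot": [0,0,0]},
    {"linear": [0,0,-160],"rot": [0,0,0]},
    {"linear": [0,0,-160],"rot": [0,0,0]},
  ],
  hand=50,
)

```text
t: 16.68
tool_pos: [0.5099, 0.2676, 0.2022]
tcp_rot: [2.276, 2.16, 0.021]
contact_force: [0.6, 0.1, 1.2]
gripper_width: 0.0501
```

```bash
python3 - <<'E'
from h import *
for n in ('top','side'):
    d=grab(n,n+'3.png'); W=cloud(d); x,y,z=W[...,0],W[...,1],W[...,2]
    m=(abs(x-.55)<.05)&(abs(y-.005)<.045)&(z>.042)&(z<.056)
    P=W[m]; print(n,len(P),cv2.minEnclosingCircle((P[:,:2]*1000).astype(np.float32)),np.median(P[:,2]))
    P=W[(abs(x-.51)<.09)&(abs(y-.267)<.12)&(z<.02)&(d['image'].min(-1)>130)]
    print('tray',cv2.minAreaRect((P[:,:2]*1000).astype(np.float32)),np.percentile(P[:,2],[5,50,95]))
plan((.547,.004,.19,81))
E
```

```text
top 632 ((541.33349609375, 0.5233883857727051), 27.52837562561035) 0.04765678248974026
tray ((508.4799499511719, 266.5101013183594), (192.43167114257812, 133.35809326171875), 87.10749053955078) [0.00308905 0.00787454 0.01188187]
side 471 ((541.22265625, -0.2127675563097), 28.31255531311035) 0.049452149375055376
tray ((510.124267578125, 262.32763671875), (195.50283813476562, 134.67922973632812), 86.80005645751953) [0.00732243 0.01001924 0.01205929]
now 16.78 [0.5081 0.2667 0.1952] yaw 86.99 F [-0.7 -0.4 -1.2] w 0.0502
(0.547, 0.004, 0.19, 81) lin [-260.3, 52.6, 4.6] rot [0.05, -0.04, 1.2]
```

Can found from both views at (541.3, 0.2) mm, lid top 49 mm as expected; the tray lies flat on the mat.

step_arm(
  deltas=[
    {"linear": [-263,59,5],"rot": [0.05,0,1.2]},
    {"linear": [-263,59,5],"rot": [0.05,0,1.2]},
    {"linear": [-263,59,5],"rot": [0.05,0,1.2]},
    {"linear": [-263,59,5],"rot": [0.05,0,1.2]},
    {"linear": [-263,59,5],"rot": [0.05,0,1.2]},
    {"linear": [-263,59,5],"rot": [0.05,0,1.2]},
    {"linear": [-263,59,5],"rot": [0.05,0,1.2]},
    {"linear": [-263,59,5],"rot": [0.05,0,1.2]},
    {"linear": [-263,59,5],"rot": [0.05,0,1.2]},
    {"linear": [-263,59,5],"rot": [0.05,0,1.2]},
  ],
  hand=82,
)

```text
t: 17.62
tool_pos: [0.5528, 0.0015, 0.1885]
tcp_rot: [-2.386, -2.038, -0.002]
contact_force: [-0.2, 0.3, 0.1]
gripper_width: 0.0821
```

```bash
python3 -c "
from h import *
plan((.5413,.0002,.022,81))"
```

```text
now 17.62 [0.5528 0.0015 0.1885] yaw 81.0 F [-0.2  0.3  0.1] w 0.0821
(0.5413, 0.0002, 0.022, 81) lin [-3.7, -10.8, 166.5] rot [-0.03, -0.04, 0.0]
```

step_arm(
  deltas=[
    {"linear": [-3.1,-11,20],"rot": [0,0,0]},
    {"linear": [-3.1,-11,55],"rot": [0,0,0]},
    {"linear": [-3.1,-11,90],"rot": [0,0,0]},
    {"linear": [-3.1,-11,125],"rot": [0,0,0]},
    {"linear": [-3.1,-11,155],"rot": [0,0,0]},
    {"linear": [-3.1,-11,166],"rot": [0,0,0]},
    {"linear": [-3.1,-11,166],"rot": [0,0,0]},
    {"linear": [-3.1,-11,166],"rot": [0,0,0]},
  ],
)

```text
t: 18.28
tool_pos: [0.5415, 0.0014, 0.0233]
tcp_rot: [-2.385, -2.039, -0.002]
contact_force: [-0.4, -0.8, 2.1]
gripper_width: 0.0822
```

step_arm(
  deltas=[
    {"linear": [0,0,0],"rot": [0,0,0]},
    {"linear": [0,0,0],"rot": [0,0,0]},
    {"linear": [0,0,0],"rot": [0,0,0]},
    {"linear": [0,0,0],"rot": [0,0,0]},
    {"linear": [0,0,0],"rot": [0,0,0]},
    {"linear": [0,0,0],"rot": [0,0,0]},
    {"linear": [0,0,0],"rot": [0,0,0]},
    {"linear": [0,0,0],"rot": [0,0,0]},
  ],
  hand=40,
  force=40,
)

```text
t: 18.95
tool_pos: [0.5425, 0.0016, 0.0254]
tcp_rot: [-2.386, -2.04, -0.006]
contact_force: [-1.8, 1.3, 11.2]
gripper_width: 0.0536
```

```bash
python3 -c "
from h import *
plan((.5413,.0002,.12,81))"
```

```text
now 18.95 [0.5425 0.0016 0.0254] yaw 81.06 F [-1.8  1.3 11.2] w 0.0536
(0.5413, 0.0002, 0.12, 81) lin [-1.2, -0.9, -94.6] rot [0.01, -0.05, 0.01]
```

step_arm(
  deltas=[
    {"linear": [0,0,-15],"rot": [0,0,0]},
    {"linear": [0,0,-45],"rot": [0,0,0]},
    {"linear": [0,0,-85],"rot": [0,0,0]},
    {"linear": [0,0,-120],"rot": [0,0,0]},
    {"linear": [0,0,-130],"rot": [0,0,0]},
    {"linear": [0,0,-130],"rot": [0,0,0]},
    {"linear": [0,0,-130],"rot": [0,0,0]},
  ],
)

```text
t: 19.53
tool_pos: [0.5423, 0.0011, 0.1557]
tcp_rot: [-2.387, -2.041, -0.007]
contact_force: [-0.9, -0.2, -1.5]
gripper_width: 0.0532
```

```bash
python3 - <<'E'
from h import *
for n,zr in (('top',(.0355,.047)),('side',(.0375,.047))):
    d=pickle.load(open(n+'0.pkl','rb')); W=cloud(d); x,y,z=W[...,0],W[...,1],W[...,2]
    m=((x>.40)&(x<.60)&(y<-.18)&(y>-.36)&(z>zr[0])&(z<zr[1])).astype(np.uint8)
    m=cv2.morphologyEx(m,cv2.MORPH_OPEN,np.ones((5,5)))
    k,l,s,c=cv2.connectedComponentsWithStats(m); b=1+s[1:,4].argmax(); P=W[l==b]
    print(n,len(P),cv2.minEnclosingCircle((P[:,:2]*1000).astype(np.float32)),(P.min(0)+P.max(0))/2,np.median(P[:,2]))
plan()
E
```

```text
top 1063 ((483.8778076171875, -267.6533508300781), 47.62688064575195) [ 0.48236829 -0.27845188  0.04116707] 0.039617700567488034
side 1086 ((484.2832946777344, -266.948974609375), 49.73702621459961) [ 0.48261945 -0.2670131   0.04145018] 0.041413076927212245
now 19.53 [0.5423 0.0011 0.1557] yaw 81.06 F [-0.9 -0.2 -1.5] w 0.0532
```

```bash
python3 -c "
from h import *
plan((.485,-.266,.155,81),(.485,-.266,.06,81))"
```

```text
now 19.53 [0.5423 0.0011 0.1557] yaw 81.06 F [-0.9 -0.2 -1.5] w 0.0532
(0.485, -0.266, 0.155, 81) lin [-272.7, -15.1, -0.4] rot [0.02, -0.05, 0.01]
(0.485, -0.266, 0.06, 81) lin [0.0, 0.0, 95.0] rot [0.0, 0.0, 0.0]
```

step_arm(
  deltas=[
    {"linear": [-272.7,-15,0],"rot": [0.02,-0.05,0]},
    {"linear": [-272.7,-15,0],"rot": [0.02,-0.05,0]},
    {"linear": [-272.7,-15,0],"rot": [0.02,-0.05,0]},
    {"linear": [-272.7,-15,0],"rot": [0.02,-0.05,0]},
    {"linear": [-272.7,-15,0],"rot": [0.02,-0.05,0]},
    {"linear": [-272.7,-15,0],"rot": [0.02,-0.05,0]},
    {"linear": [-272.7,-15,0],"rot": [0.02,-0.05,0]},
    {"linear": [-272.7,-15,0],"rot": [0.02,-0.05,0]},
    {"linear": [-272.7,-15,0],"rot": [0.02,-0.05,0]},
    {"linear": [-272.7,-15,0],"rot": [0.02,-0.05,0]},
  ],
)

```text
t: 20.37
tool_pos: [0.4848, -0.2653, 0.1534]
tcp_rot: [-2.387, -2.04, 0.001]
contact_force: [0.5, -0.1, -0.7]
gripper_width: 0.0534
```

```bash
python3 -c "
from h import *
plan((.485,-.266,.06,81))"
```

```text
now 20.37 [ 0.4848 -0.2653  0.1534] yaw 81.06 F [ 0.5 -0.1 -0.7] w 0.0534
(0.485, -0.266, 0.06, 81) lin [-0.7, 0.5, 93.4] rot [-0.02, -0.01, 0.01]
```

step_arm(
  deltas=[
    {"linear": [-0.5,0.5,35],"rot": [0,0,0]},
    {"linear": [-0.5,0.5,70],"rot": [0,0,0]},
    {"linear": [-0.5,0.5,88],"rot": [0,0,0]},
    {"linear": [-0.5,0.5,92],"rot": [0,0,0]},
    {"linear": [-0.5,0.5,94],"rot": [0,0,0]},
    {"linear": [-0.5,0.5,94],"rot": [0,0,0]},
    {"linear": [-0.5,0.5,94],"rot": [0,0,0]},
  ],
)

```text
t: 20.95
tool_pos: [0.4858, -0.2658, 0.0607]
tcp_rot: [2.387, 2.042, 0.0]
contact_force: [-0.4, 0.3, -0.5]
gripper_width: 0.0532
```

step_arm(
  deltas=[
    {"linear": [0,0,0.8],"rot": [0,0,0]},
    {"linear": [0,0,1.5],"rot": [0,0,0]},
    {"linear": [0,0,1.5],"rot": [0,0,0]},
  ],
)

```text
t: 21.2
tool_pos: [0.4861, -0.2659, 0.0599]
tcp_rot: [2.386, 2.041, 0.001]
contact_force: [-0.5, 0.2, -0.7]
gripper_width: 0.0534
```

step_arm(
  deltas=[
    {"linear": [0,-1,1],"rot": [0,0,0]},
    {"linear": [0,-1,2],"rot": [0,0,0]},
    {"linear": [0,-1,2.5],"rot": [0,0,0]},
    {"linear": [0,-1,2.5],"rot": [0,0,0]},
  ],
)

```text
t: 21.53
tool_pos: [0.4851, -0.2659, 0.0575]
tcp_rot: [2.386, 2.041, 0.001]
contact_force: [-1.7, 0.2, 1.1]
gripper_width: 0.0535
```

Contact felt. Release and rise.

step_arm(
  deltas=[
    {"linear": [0,0,0],"rot": [0,0,0]},
    {"linear": [0,0,0],"rot": [0,0,0]},
    {"linear": [0,0,0],"rot": [0,0,0]},
    {"linear": [0,0,0],"rot": [0,0,0]},
    {"linear": [0,0,0],"rot": [0,0,0]},
    {"linear": [0,0,-35],"rot": [0,0,0]},
    {"linear": [0,0,-70],"rot": [0,0,0]},
    {"linear": [0,0,-110],"rot": [0,0,0]},
    {"linear": [0,0,-130],"rot": [0,0,0]},
    {"linear": [0,0,-130],"rot": [0,0,0]},
  ],
  hand=82,
)

```text
t: 22.37
tool_pos: [0.4864, -0.2666, 0.1927]
tcp_rot: [2.38, 2.036, 0.004]
contact_force: [-0.1, -0.2, 0.4]
gripper_width: 0.0818
```

```bash
python3 - <<'E'
from h import *
d=grab('wrist','w4.png'); W=cloud(d); x,y,z=W[...,0],W[...,1],W[...,2]
P=W[(abs(x-.484)<.06)&(abs(y+.267)<.06)&(z>.074)&(z<.088)]
print(len(P), len(P) and cv2.minEnclosingCircle((P[:,:2]*1000).astype(np.float32)),np.percentile(P[:,2],[5,50,95]))
plan((.5079,.2668,.19,87))
E
```

```text
4757 ((484.4440612792969, -266.403076171875), 27.70308494567871) [0.07905461 0.08058892 0.08184344]
now 22.42 [ 0.4856 -0.2662  0.1897] yaw 81.09 F [ 0.6  0.7 -1.5] w 0.0824
(0.5079, 0.2668, 0.19, 87) lin [530.0, -60.5, -1.9] rot [0.06, 0.03, -1.18]
```

View pics/w4.png

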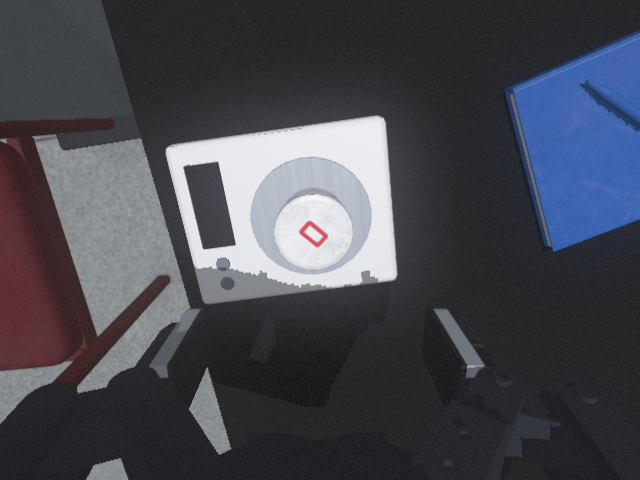

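The can (313,232) stands upright on the pan, at (484.4, −266.4) mm with the pan centre at (484, −267). Back to the tray.

step_arm(
  deltas=[
    {"linear": [530,-60.5,-2],"rot": [0.06,0.03,-1.18]},
    {"linear": [530,-60.5,-2],"rot": [0.06,0.03,-1.18]},
    {"linear": [530,-60.5,-2],"rot": [0.06,0.03,-1.18]},
    {"linear": [530,-60.5,-2],"rot": [0.06,0.03,-1.18]},
    {"linear": [530,-60.5,-2],"rot": [0.06,0.03,-1.18]},
    {"linear": [530,-60.5,-2],"rot": [0.06,0.03,-1.18]},
    {"linear": [530,-60.5,-2],"rot": [0.06,0.03,-1.18]},
    {"linear": [530,-60.5,-2],"rot": [0.06,0.03,-1.18]},
    {"linear": [530,-60.5,-2],"rot": [0.06,0.03,-1.18]},
    {"linear": [530,-60.5,-2],"rot": [0.06,0.03,-1.18]},
  ],
  hand=50,
)

```text
t: 23.25
tool_pos: [0.5021, 0.1525, 0.1883]
tcp_rot: [-2.278, -2.162, 0.002]
contact_force: [0.8, -0.8, -0.1]
gripper_width: 0.0498
```

```bash
python3 -c "
from h import *
plan((.5079,.2668,.19,87),(.5079,.2668,.0335,87))"
```

```text
now 23.25 [0.5021 0.1525 0.1883] yaw 86.99 F [ 0.8 -0.8 -0.1] w 0.0498
(0.5079, 0.2668, 0.19, 87) lin [114.4, -0.2, -1.8] rot [-0.02, 0.01, -0.0]
(0.5079, 0.2668, 0.0335, 87) lin [0.0, 0.0, 156.5] rot [0.0, 0.0, 0.0]
```

step_arm(
  deltas=[
    {"linear": [114.4,0,0],"rot": [0,0,0]},
    {"linear": [114.4,0,0],"rot": [0,0,0]},
    {"linear": [114.4,0,0],"rot": [0,0,0]},
    {"linear": [114.4,0,0],"rot": [0,0,0]},
    {"linear": [114.4,0,0],"rot": [0,0,0]},
    {"linear": [114.4,0,0],"rot": [0,0,0]},
  ],
)

```text
t: 23.75
tool_pos: [0.5077, 0.2663, 0.187]
tcp_rot: [-2.278, -2.162, 0.005]
contact_force: [0.1, 0.2, 0.9]
gripper_width: 0.0503
```

```bash
python3 -c "
from h import *
plan((.5079,.2668,.0335,87))"
```

```text
now 23.75 [0.5077 0.2663 0.187 ] yaw 87.01 F [0.1 0.2 0.9] w 0.0503
(0.5079, 0.2668, 0.0335, 87) lin [0.8, 0.7, 153.5] rot [-0.04, 0.02, 0.0]
```

step_arm(
  deltas=[
    {"linear": [0.8,0,35],"rot": [0,0,0]},
    {"linear": [0.8,0,70],"rot": [0,0,0]},
    {"linear": [0.8,0,105],"rot": [0,0,0]},
    {"linear": [0.8,0,135],"rot": [0,0,0]},
    {"linear": [0.8,0,150],"rot": [0,0,0]},
    {"linear": [0.8,0,154],"rot": [0,0,0]},
    {"linear": [0.8,0,154],"rot": [0,0,0]},
    {"linear": [0.8,0,154],"rot": [0,0,0]},
  ],
)

```text
t: 24.42
tool_pos: [0.5079, 0.2664, 0.0341]
tcp_rot: [-2.279, -2.161, 0.004]
contact_force: [-0.2, 0.9, 0.7]
gripper_width: 0.0504
```

step_arm(
  deltas=[
    {"linear": [0,0,0],"rot": [0,0,0]},
    {"linear": [0,0,0],"rot": [0,0,0]},
    {"linear": [0,0,0],"rot": [0,0,0]},
    {"linear": [0,0,0],"rot": [0,0,0]},
    {"linear": [0,0,0],"rot": [0,0,0]},
    {"linear": [0,0,0],"rot": [0,0,0]},
    {"linear": [0,0,0],"rot": [0,0,0]},
    {"linear": [0,0,0],"rot": [0,0,0]},
  ],
  hand=4,
  force=80,
)

```text
t: 25.08
tool_pos: [0.5084, 0.2665, 0.0353]
tcp_rot: [-2.28, -2.162, 0.001]
contact_force: [-1.4, -2.4, 6.9]
gripper_width: 0.0104
```

step_arm(
  deltas=[
    {"linear": [0,0,-15],"rot": [0,0,0]},
    {"linear": [0,0,-45],"rot": [0,0,0]},
    {"linear": [0,0,-85],"rot": [0,0,0]},
    {"linear": [0,0,-120],"rot": [0,0,0]},
    {"linear": [0,0,-130],"rot": [0,0,0]},
    {"linear": [0,0,-130],"rot": [0,0,0]},
    {"linear": [0,0,-130],"rot": [0,0,0]},
  ],
)

```text
t: 25.67
tool_pos: [0.5081, 0.2664, 0.1645]
tcp_rot: [-2.28, -2.161, 0.002]
contact_force: [-0.6, -0.6, -2.6]
gripper_width: 0.0107
```

```bash
python3 -c "
from h import *
plan((.5771,-.0003,.163,81.06))"
```

```text
now 25.67 [0.5081 0.2664 0.1645] yaw 86.95 F [-0.6 -0.6 -2.6] w 0.0107
(0.5771, -0.0003, 0.163, 81.06) lin [-262.7, 83.1, 1.6] rot [-0.01, 0.01, 1.18]
```

step_arm(
  deltas=[
    {"linear": [-262.7,83,1.5],"rot": [0,0,1.18]},
    {"linear": [-262.7,83,1.5],"rot": [0,0,1.18]},
    {"linear": [-262.7,83,1.5],"rot": [0,0,1.18]},
    {"linear": [-262.7,83,1.5],"rot": [0,0,1.18]},
    {"linear": [-262.7,83,1.5],"rot": [0,0,1.18]},
    {"linear": [-262.7,83,1.5],"rot": [0,0,1.18]},
    {"linear": [-262.7,83,1.5],"rot": [0,0,1.18]},
    {"linear": [-262.7,83,1.5],"rot": [0,0,1.18]},
    {"linear": [-262.7,83,1.5],"rot": [0,0,1.18]},
    {"linear": [-262.7,83,1.5],"rot": [0,0,1.18]},
  ],
)

```text
t: 26.5
tool_pos: [0.5763, 0.0002, 0.1612]
tcp_rot: [-2.386, -2.04, 0.005]
contact_force: [-0.2, -0.3, -1.7]
gripper_width: 0.0106
```

```bash
python3 -c "
from h import *
plan((.5771,-.0003,.115,81.06))"
```

```text
now 26.5 [5.763e-01 2.000e-04 1.612e-01] yaw 81.05 F [-0.2 -0.3 -1.7] w 0.0106
(0.5771, -0.0003, 0.115, 81.06) lin [-0.3, 1.1, 46.2] rot [-0.05, 0.01, -0.0]
```

step_arm(
  deltas=[
    {"linear": [-0.4,0.6,25],"rot": [-0.04,0,0]},
    {"linear": [-0.4,0.6,43],"rot": [-0.04,0,0]},
    {"linear": [-0.4,0.6,46],"rot": [-0.04,0,0]},
    {"linear": [-0.4,0.6,46],"rot": [-0.04,0,0]},
    {"linear": [-0.4,0.6,46],"rot": [-0.04,0,0]},
  ],
)

```text
t: 26.92
tool_pos: [0.5768, 0.0005, 0.1159]
tcp_rot: [2.386, 2.043, -0.001]
contact_force: [-0.1, -0.1, -2.2]
gripper_width: 0.0102
```

```bash
python3 -c "
from h import *
plan((.5771,-.0003,.095,81.06))"
```

```text
now 26.92 [5.768e-01 5.000e-04 1.159e-01] yaw 81.12 F [-0.1 -0.1 -2.2] w 0.0102
(0.5771, -0.0003, 0.095, 81.06) lin [-0.7, 0.4, 20.9] rot [-0.0, 0.01, 0.01]
```

step_arm(
  deltas=[
    {"linear": [-0.7,0.3,5],"rot": [0,0,0]},
    {"linear": [-0.7,0.3,11],"rot": [0,0,0]},
    {"linear": [-0.7,0.3,17],"rot": [0,0,0]},
    {"linear": [-0.7,0.3,21],"rot": [0,0,0]},
    {"linear": [-0.7,0.3,22],"rot": [0,0,0]},
    {"linear": [-0.7,0.3,22],"rot": [0,0,0]},
  ],
)

```text
t: 27.42
tool_pos: [0.5768, -0.0003, 0.0934]
tcp_rot: [-2.387, -2.043, 0.002]
contact_force: [0.4, -0.1, -1.9]
gripper_width: 0.0103
```

step_arm(
  deltas=[
    {"linear": [0,0,1],"rot": [0,0,0]},
    {"linear": [0,0,2],"rot": [0,0,0]},
    {"linear": [0,0,2],"rot": [0,0,0]},
  ],
)

```text
t: 27.67
tool_pos: [0.5771, -0.0004, 0.0923]
tcp_rot: [2.387, 2.042, -0.001]
contact_force: [-3.4, -0.3, 5.3]
gripper_width: 0.0106
```

step_arm(
  deltas=[
    {"linear": [0,0,0],"rot": [0,0,0]},
    {"linear": [0,0,0],"rot": [0,0,0]},
    {"linear": [0,0,0],"rot": [0,0,0]},
    {"linear": [0,0,0],"rot": [0,0,0]},
    {"linear": [0,0,0],"rot": [0,0,0]},
    {"linear": [0,0,-30],"rot": [0,0,0]},
    {"linear": [0,0,-70],"rot": [0,0,0]},
    {"linear": [0,0,-100],"rot": [0,0,0]},
    {"linear": [0,0,-100],"rot": [0,0,0]},
    {"linear": [0,0,-100],"rot": [0,0,0]},
  ],
  hand=50,
)

```text
t: 28.5
tool_pos: [0.5777, -0.0003, 0.1939]
tcp_rot: [2.385, 2.041, 0.003]
contact_force: [-0.4, 0.9, -0.6]
gripper_width: 0.0503
```

```bash
python3 - <<'E'
from h import *
d=grab('wrist','w5.png'); W=cloud(d); x,y,z=W[...,0],W[...,1],W[...,2]
m=(abs(x-.577)<.09)&(abs(y)<.12)&(z>.058)&(z<.076)&(d['image'].min(-1)>100)
P=W[m]; print(cv2.minAreaRect((P[:,:2]*1000).astype(np.float32)),np.percentile(P[:,2],[5,50,95]))
A=np.c_[P[:,:2],np.ones(len(P))]; print('tilt deg',np.degrees(np.linalg.lstsq(A,P[:,2],rcond=None)[0][:2]))
plan((.382,.3141,.19,87))
E
```

```text
((576.2039794921875, -1.2407379150390625), (190.3761749267578, 130.5138702392578), 81.03605651855469) [0.065018   0.06631547 0.06748737]
tilt deg [ 0.02423895 -0.01689637]
now 28.55 [ 5.770e-01 -3.000e-04  1.922e-01] yaw 81.11 F [ 0.5  0.1 -0.5] w 0.0498
(0.382, 0.3141, 0.19, 87) lin [280.5, -241.2, 1.9] rot [0.0, 0.01, -1.18]
```

View pics/w5.png

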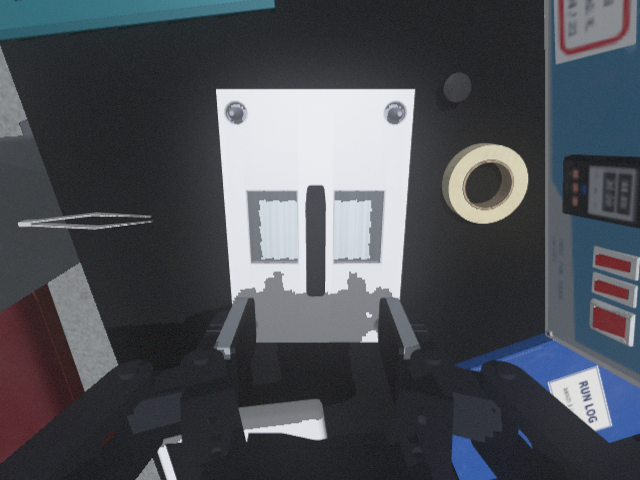

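Tray is back at exactly its first measured pose (576.2, −1.2 mm, 81.0°, level), pins through holes (236,112), (395,112). Now the bung.

```bash
python3 -c "
from h import *
plan((.3846,.2154,.19,87))"
```

```text
now 28.55 [ 5.770e-01 -3.000e-04  1.922e-01] yaw 81.11 F [ 0.5  0.1 -0.5] w 0.0498
(0.3846, 0.2154, 0.19, 87) lin [183.4, -223.4, 2.0] rot [0.0, 0.01, -1.18]
```

step_arm(
  deltas=[
    {"linear": [183.4,-223.4,2],"rot": [0,0,-1.18]},
    {"linear": [183.4,-223.4,2],"rot": [0,0,-1.18]},
    {"linear": [183.4,-223.4,2],"rot": [0,0,-1.18]},
    {"linear": [183.4,-223.4,2],"rot": [0,0,-1.18]},
    {"linear": [183.4,-223.4,2],"rot": [0,0,-1.18]},
    {"linear": [183.4,-223.4,2],"rot": [0,0,-1.18]},
    {"linear": [183.4,-223.4,2],"rot": [0,0,-1.18]},
    {"linear": [183.4,-223.4,2],"rot": [0,0,-1.18]},
    {"linear": [183.4,-223.4,2],"rot": [0,0,-1.18]},
    {"linear": [183.4,-223.4,2],"rot": [0,0,-1.18]},
  ],
)

```text
t: 29.38
tool_pos: [0.3846, 0.2151, 0.1892]
tcp_rot: [2.278, 2.163, -0.003]
contact_force: [0.4, 0.2, 0.6]
gripper_width: 0.05
```

```bash
python3 - <<'E'
from h import *
d=grab('wrist'); W=cloud(d); i=d['image'].astype(int)
a=(abs(W[...,0]-.385)<.04)
for nm,m in (('bung',a&(W[...,2]>.024)&(W[...,2]<.034)&(i[...,0]>1.6*i[...,1])&(i[...,0]>80)&(abs(W[...,1]-.215)<.03)),('knob',a&(W[...,2]>.036)&(W[...,2]<.046)&(abs(W[...,1]-.314)<.02)&(i[...,0]>1.15*i[...,2]))):
    P=W[m]; print(nm,len(P),len(P) and cv2.minEnclosingCircle((P[:,:2]*1000).astype(np.float32)),P[:,2].mean())
plan((.3846,.2154,.0065,87))
E
```

```text
bung 1093 ((383.68792724609375, 217.1374969482422), 15.375980377197266) 0.029665130621575345
knob 729 ((381.2518005371094, 311.6289978027344), 10.466255187988281) 0.04017712438915963
now 29.43 [0.385  0.2148 0.1893] yaw 86.97 F [ 0.6 -0.7  0.8] w 0.0499
(0.3846, 0.2154, 0.0065, 87) lin [0.9, -0.3, 182.8] rot [-0.01, 0.02, -0.01]
```

step_arm(
  deltas=[
    {"linear": [0.9,-0.5,40],"rot": [0,0,0]},
    {"linear": [0.9,-0.5,80],"rot": [0,0,0]},
    {"linear": [0.9,-0.5,120],"rot": [0,0,0]},
    {"linear": [0.9,-0.5,155],"rot": [0,0,0]},
    {"linear": [0.9,-0.5,177],"rot": [0,0,0]},
    {"linear": [0.9,-0.5,183],"rot": [0,0,0]},
    {"linear": [0.9,-0.5,183],"rot": [0,0,0]},
    {"linear": [0.9,-0.5,183],"rot": [0,0,0]},
  ],
)

```text
t: 30.1
tool_pos: [0.3852, 0.2151, 0.007]
tcp_rot: [2.28, 2.16, -0.002]
contact_force: [0.7, -0.0, 0.2]
gripper_width: 0.0497
```

step_arm(
  deltas=[
    {"linear": [0,0,0],"rot": [0,0,0]},
    {"linear": [0,0,0],"rot": [0,0,0]},
    {"linear": [0,0,0],"rot": [0,0,0]},
    {"linear": [0,0,0],"rot": [0,0,0]},
    {"linear": [0,0,0],"rot": [0,0,0]},
    {"linear": [0,0,0],"rot": [0,0,0]},
    {"linear": [0,0,0],"rot": [0,0,0]},
  ],
  hand=20,
  force=30,
)

```text
t: 30.68
tool_pos: [0.3864, 0.2154, 0.0087]
tcp_rot: [2.279, 2.159, 0.003]
contact_force: [0.6, -3.3, 8.1]
gripper_width: 0.0297
```

step_arm(
  deltas=[
    {"linear": [0,0,-15],"rot": [0,0,0]},
    {"linear": [0,0,-50],"rot": [0,0,0]},
    {"linear": [0,0,-90],"rot": [0,0,0]},
    {"linear": [0,0,-130],"rot": [0,0,0]},
    {"linear": [0,0,-160],"rot": [0,0,0]},
    {"linear": [0,0,-160],"rot": [0,0,0]},
    {"linear": [0,0,-160],"rot": [0,0,0]},
  ],
)

```text
t: 31.27
tool_pos: [0.3866, 0.2157, 0.1711]
tcp_rot: [2.278, 2.158, 0.01]
contact_force: [-0.2, 0.4, -1.1]
gripper_width: 0.0297
```

```bash
python3 -c "
from h import *
plan((.5803,.0513,.17,81))"
```

```text
now 31.27 [0.3866 0.2157 0.1711] yaw 86.91 F [-0.2  0.4 -1.1] w 0.0297
(0.5803, 0.0513, 0.17, 81) lin [-153.7, 202.3, 2.3] rot [0.08, -0.03, 1.18]
```

step_arm(
  deltas=[
    {"linear": [-153.7,202.8,2],"rot": [0.08,-0.03,1.18]},
    {"linear": [-153.7,202.8,2],"rot": [0.08,-0.03,1.18]},
    {"linear": [-153.7,202.8,2],"rot": [0.08,-0.03,1.18]},
    {"linear": [-153.7,202.8,2],"rot": [0.08,-0.03,1.18]},
    {"linear": [-153.7,202.8,2],"rot": [0.08,-0.03,1.18]},
    {"linear": [-153.7,202.8,2],"rot": [0.08,-0.03,1.18]},
    {"linear": [-153.7,202.8,2],"rot": [0.08,-0.03,1.18]},
    {"linear": [-153.7,202.8,2],"rot": [0.08,-0.03,1.18]},
    {"linear": [-153.7,202.8,2],"rot": [0.08,-0.03,1.18]},
  ],
)

```text
t: 32.02
tool_pos: [0.5801, 0.0515, 0.1692]
tcp_rot: [-2.388, -2.039, 0.002]
contact_force: [-1.2, 1.2, 0.3]
gripper_width: 0.0299
```

```bash
python3 -c "
from h import *
plan((.5808,.0512,.073,81))"
```

```text
now 32.02 [0.5801 0.0515 0.1692] yaw 80.99 F [-1.2  1.2  0.3] w 0.0299
(0.5808, 0.0512, 0.073, 81) lin [-0.2, 1.0, 96.2] rot [-0.02, 0.0, -0.0]
```

step_arm(
  deltas=[
    {"linear": [0,0.3,35],"rot": [0,0,0]},
    {"linear": [0,0.3,70],"rot": [0,0,0]},
    {"linear": [0,0.3,90],"rot": [0,0,0]},
    {"linear": [0,0.3,95],"rot": [0,0,0]},
    {"linear": [0,0.3,95.5],"rot": [0,0,0]},
    {"linear": [0,0.3,95.5],"rot": [0,0,0]},
    {"linear": [0,0.3,95.5],"rot": [0,0,0]},
  ],
)

```text
t: 32.6
tool_pos: [0.5803, 0.0521, 0.0749]
tcp_rot: [-2.388, -2.041, 0.0]
contact_force: [1.9, 0.2, -0.5]
gripper_width: 0.0297
```

```bash
python3 -c "
from h import *
plan((.5808,.0512,.0715,81))"
```

```text
now 32.6 [0.5803 0.0521 0.0749] yaw 81.04 F [ 1.9  0.2 -0.5] w 0.0297
(0.5808, 0.0512, 0.0715, 81) lin [-0.8, 0.7, 3.4] rot [-0.0, -0.0, 0.01]
```

step_arm(
  deltas=[
    {"linear": [-0.8,0.4,0.7],"rot": [0,0,0]},
    {"linear": [-0.8,0.4,2],"rot": [0,0,0]},
    {"linear": [-0.8,0.4,3.2],"rot": [0,0,0]},
    {"linear": [-0.8,0.4,3.2],"rot": [0,0,0]},
  ],
)

```text
t: 32.93
tool_pos: [0.5805, 0.0513, 0.0717]
tcp_rot: [-2.388, -2.041, -0.0]
contact_force: [0.4, 0.4, 0.8]
gripper_width: 0.0294
```

step_arm(
  deltas=[
    {"linear": [0,0,0],"rot": [0,0,0]},
    {"linear": [0,0,0],"rot": [0,0,0]},
    {"linear": [0,0,0],"rot": [0,0,0]},
    {"linear": [0,0,0],"rot": [0,0,0]},
    {"linear": [0,0,-35],"rot": [0,0,0]},
    {"linear": [0,0,-70],"rot": [0,0,0]},
    {"linear": [0,0,-110],"rot": [0,0,0]},
    {"linear": [0,0,-127],"rot": [0,0,0]},
    {"linear": [0,0,-127],"rot": [0,0,0]},
    {"linear": [0,0,-127],"rot": [0,0,0]},
  ],
  hand=50,
)

```text
t: 33.77
tool_pos: [0.5807, 0.0512, 0.1993]
tcp_rot: [2.388, 2.041, 0.002]
contact_force: [-0.6, -0.5, -0.7]
gripper_width: 0.0501
```

```bash
python3 - <<'E'
from h import *
d=grab('wrist'); W=cloud(d); i=d['image'].astype(int)
m=(W[...,2]>.089)&(W[...,2]<.096)&(i[...,0]>1.6*i[...,1])&(i[...,0]>80)&(abs(W[...,1]-.05)<.03)
P=W[m]; print(len(P),len(P) and cv2.minEnclosingCircle((P[:,:2]*1000).astype(np.float32)),P[:,2].mean())
plan((.382,.313,.19,87))
E
```

```text
1478 ((580.1502685546875, 52.87763214111328), 15.286872863769531) 0.09270579469690027
now 33.82 [0.5802 0.0512 0.1979] yaw 81.03 F [ 0.2  0.3 -0.9] w 0.0501
(0.382, 0.313, 0.19, 87) lin [227.7, -236.6, 8.2] rot [-0.01, -0.0, -1.19]
```

Bung is back within 0.1 mm, upright. Now the weight.

step_arm(
  deltas=[
    {"linear": [227.7,-236.6,8],"rot": [0,0,-1.19]},
    {"linear": [227.7,-236.6,8],"rot": [0,0,-1.19]},
    {"linear": [227.7,-236.6,8],"rot": [0,0,-1.19]},
    {"linear": [227.7,-236.6,8],"rot": [0,0,-1.19]},
    {"linear": [227.7,-236.6,8],"rot": [0,0,-1.19]},
    {"linear": [227.7,-236.6,8],"rot": [0,0,-1.19]},
    {"linear": [227.7,-236.6,8],"rot": [0,0,-1.19]},
    {"linear": [227.7,-236.6,8],"rot": [0,0,-1.19]},
    {"linear": [227.7,-236.6,8],"rot": [0,0,-1.19]},
    {"linear": [227.7,-236.6,8],"rot": [0,0,-1.19]},
  ],
  hand=58,
)

```text
t: 34.65
tool_pos: [0.3806, 0.3138, 0.1888]
tcp_rot: [-2.275, -2.165, 0.005]
contact_force: [1.3, -0.2, 0.2]
gripper_width: 0.058
```

```bash
python3 -c "
from h import *
plan((.382,.313,.0085,87))"
```

```text
now 34.65 [0.3806 0.3138 0.1888] yaw 87.17 F [ 1.3 -0.2  0.2] w 0.058
(0.382, 0.313, 0.0085, 87) lin [-0.5, 2.0, 180.3] rot [-0.03, 0.02, 0.03]
```

step_arm(
  deltas=[
    {"linear": [-0.5,1.5,40],"rot": [0,0,0.03]},
    {"linear": [-0.5,1.5,80],"rot": [0,0,0.03]},
    {"linear": [-0.5,1.5,120],"rot": [0,0,0.03]},
    {"linear": [-0.5,1.5,155],"rot": [0,0,0.03]},
    {"linear": [-0.5,1.5,176],"rot": [0,0,0.03]},
    {"linear": [-0.5,1.5,180],"rot": [0,0,0.03]},
    {"linear": [-0.5,1.5,180],"rot": [0,0,0.03]},
    {"linear": [-0.5,1.5,180],"rot": [0,0,0.03]},
  ],
)

```text
t: 35.32
tool_pos: [0.3823, 0.3128, 0.0096]
tcp_rot: [-2.279, -2.161, 0.004]
contact_force: [0.0, -0.3, 0.3]
gripper_width: 0.058
```

step_arm(
  deltas=[
    {"linear": [0,0,0],"rot": [0,0,0]},
    {"linear": [0,0,0],"rot": [0,0,0]},
    {"linear": [0,0,0],"rot": [0,0,0]},
    {"linear": [0,0,0],"rot": [0,0,0]},
    {"linear": [0,0,0],"rot": [0,0,0]},
    {"linear": [0,0,0],"rot": [0,0,0]},
    {"linear": [0,0,0],"rot": [0,0,0]},
  ],
  hand=25,
  force=50,
)

```text
t: 35.9
tool_pos: [0.3833, 0.3132, 0.0115]
tcp_rot: [-2.279, -2.162, -0.001]
contact_force: [-1.4, -3.8, 10.9]
gripper_width: 0.035
```

step_arm(
  deltas=[
    {"linear": [0,0,-15],"rot": [0,0,0]},
    {"linear": [0,0,-50],"rot": [0,0,0]},
    {"linear": [0,0,-90],"rot": [0,0,0]},
    {"linear": [0,0,-130],"rot": [0,0,0]},
    {"linear": [0,0,-170],"rot": [0,0,0]},
    {"linear": [0,0,-170],"rot": [0,0,0]},
    {"linear": [0,0,-170],"rot": [0,0,0]},
  ],
)

```text
t: 36.48
tool_pos: [0.3839, 0.3135, 0.1842]
tcp_rot: [2.279, 2.162, 0.009]
contact_force: [-0.7, 0.6, -3.6]
gripper_width: 0.0344
```

```bash
python3 -c "
from h import *
plan((.5865,-.0545,.18,81))"
```

```text
now 36.48 [0.3839 0.3135 0.1842] yaw 86.98 F [-0.7  0.6 -3.6] w 0.0344
(0.5865, -0.0545, 0.18, 81) lin [-356.8, 221.7, 3.8] rot [0.05, -0.05, 1.2]
```

step_arm(
  deltas=[
    {"linear": [-357,222,4],"rot": [0.05,-0.05,1.2]},
    {"linear": [-357,222,4],"rot": [0.05,-0.05,1.2]},
    {"linear": [-357,222,4],"rot": [0.05,-0.05,1.2]},
    {"linear": [-357,222,4],"rot": [0.05,-0.05,1.2]},
    {"linear": [-357,222,4],"rot": [0.05,-0.05,1.2]},
    {"linear": [-357,222,4],"rot": [0.05,-0.05,1.2]},
    {"linear": [-357,222,4],"rot": [0.05,-0.05,1.2]},
    {"linear": [-357,222,4],"rot": [0.05,-0.05,1.2]},
    {"linear": [-357,222,4],"rot": [0.05,-0.05,1.2]},
    {"linear": [-357,222,4],"rot": [0.05,-0.05,1.2]},
  ],
)

```text
t: 37.32
tool_pos: [0.585, -0.0535, 0.1784]
tcp_rot: [-2.388, -2.039, 0.002]
contact_force: [1.0, 0.5, -2.0]
gripper_width: 0.0347
```

```bash
python3 -c "
from h import *
plan((.5868,-.0544,.15,81))"
```

```text
now 37.32 [ 0.585  -0.0535  0.1784] yaw 80.97 F [ 1.   0.5 -2. ] w 0.0347
(0.5868, -0.0544, 0.15, 81) lin [-0.6, 2.0, 28.4] rot [-0.02, 0.0, -0.01]
```

step_arm(
  deltas=[
    {"linear": [-0.6,1.3,25],"rot": [0,0,0]},
    {"linear": [-0.6,1.3,60],"rot": [0,0,0]},
    {"linear": [-0.6,1.3,90],"rot": [0,0,0]},
    {"linear": [-0.6,1.3,99],"rot": [0,0,0]},
    {"linear": [-0.6,1.3,101],"rot": [0,0,0]},
    {"linear": [-0.6,1.3,101],"rot": [0,0,0]},
    {"linear": [-0.6,1.3,101],"rot": [0,0,0]},
  ],
)

```text
t: 37.9
tool_pos: [0.586, -0.0541, 0.0777]
tcp_rot: [-2.388, -2.039, 0.002]
contact_force: [0.7, 0.4, -2.5]
gripper_width: 0.034
```

```bash
python3 -c "
from h import *
plan((.5868,-.0544,.0744,81))"
```

```text
now 37.9 [ 0.586  -0.0541  0.0777] yaw 80.98 F [ 0.7  0.4 -2.5] w 0.034
(0.5868, -0.0544, 0.0744, 81) lin [-0.1, 0.8, 3.3] rot [-0.02, 0.0, -0.0]
```

step_arm(
  deltas=[
    {"linear": [-0.2,0.5,1],"rot": [0,0,0]},
    {"linear": [-0.2,0.5,2.2],"rot": [0,0,0]},
    {"linear": [-0.2,0.5,3.2],"rot": [0,0,0]},
    {"linear": [-0.2,0.5,3.2],"rot": [0,0,0]},
  ],
)

```text
t: 38.23
tool_pos: [0.5866, -0.0544, 0.0747]
tcp_rot: [-2.388, -2.039, 0.002]
contact_force: [-0.3, 0.1, -2.4]
gripper_width: 0.0349
```

Not quite down (still 2.4 N hanging); a little lower.

step_arm(
  deltas=[
    {"linear": [0,0,0.7],"rot": [0,0,0]},
    {"linear": [0,0,1.2],"rot": [0,0,0]},
    {"linear": [0,0,1.2],"rot": [0,0,0]},
  ],
)

```text
t: 38.48
tool_pos: [0.5867, -0.0544, 0.0745]
tcp_rot: [-2.389, -2.04, 0.001]
contact_force: [-6.2, 1.3, 8.1]
gripper_width: 0.0343
```

step_arm(
  deltas=[
    {"linear": [0,0,0],"rot": [0,0,0]},
    {"linear": [0,0,0],"rot": [0,0,0]},
    {"linear": [0,0,0],"rot": [0,0,0]},
    {"linear": [0,0,0],"rot": [0,0,0]},
    {"linear": [0,0,-35],"rot": [0,0,0]},
    {"linear": [0,0,-70],"rot": [0,0,0]},
    {"linear": [0,0,-110],"rot": [0,0,0]},
    {"linear": [0,0,-140],"rot": [0,0,0]},
    {"linear": [0,0,-140],"rot": [0,0,0]},
  ],
  hand=58,
)

```text
t: 39.23
tool_pos: [0.5888, -0.0547, 0.2214]
tcp_rot: [2.384, 2.036, 0.009]
contact_force: [-0.2, -0.3, 0.9]
gripper_width: 0.0577
```

step_arm(
  deltas=[
    {"linear": [-120,-120,-20],"rot": [0,0,0]},
    {"linear": [-120,-120,-20],"rot": [0,0,0]},
    {"linear": [-120,-120,-20],"rot": [0,0,0]},
    {"linear": [-120,-120,-20],"rot": [0,0,0]},
    {"linear": [-120,-120,-20],"rot": [0,0,0]},
    {"linear": [-120,-120,-20],"rot": [0,0,0]},
    {"linear": [-120,-120,-20],"rot": [0,0,0]},
  ],
)

```text
t: 39.82
tool_pos: [0.4516, -0.1544, 0.2403]
tcp_rot: [2.384, 2.035, 0.01]
contact_force: [0.5, -0.1, -0.2]
gripper_width: 0.058
```

```bash
python3 - <<'E'
from h import *
d=grab('wrist','w6.png'); W=cloud(d); i=d['image'].astype(int); x,y,z=W[...,0],W[...,1],W[...,2]
for nm,m in (('bung',(z>.089)&(z<.096)&(i[...,0]>1.6*i[...,1])&(i[...,0]>80)&(abs(y-.05)<.03)),('knob',(z>.1)&(z<.108)&(abs(y+.056)<.016)&(i[...,0]>1.15*i[...,2]))):
    P=W[m]; print(nm,len(P),len(P) and cv2.minEnclosingCircle((P[:,:2]*1000).astype(np.float32)),P[:,2].mean())
P=W[(abs(x-.577)<.09)&(abs(y)<.12)&(z>.058)&(z<.076)&(i.min(-1)>100)]
print(cv2.minAreaRect((P[:,:2]*1000).astype(np.float32)))
for n in ('top','side'):
    d=grab(n,n+'6.png'); W=cloud(d); x,y,z=W[...,0],W[...,1],W[...,2]; hsv=cv2.cvtColor(d['image'],cv2.COLOR_RGB2HSV).astype(int)
    H,S=hsv[...,0],hsv[...,1]; a=(x>.5)&(x<.65)&(abs(y)<.11)
    for nm,m in (('bung',a&(z>.083)&((H<8)|(H>172))&(S>150)),('knob',a&(z>.098)&(H>10)&(H<32)&(S>70)),('can',(abs(x-.484)<.05)&(abs(y+.267)<.05)&(z>.074)&(z<.088)),('tray',a&(z>.058)&(z<.076)&(S<60)&(hsv[...,2]>120))):
        P=W[m]; print(n,nm,len(P),len(P)>4 and (P.mean(0).round(4),np.round(cv2.minAreaRect((P[:,:2]*1000).astype(np.float32))[0],1)))
plan()
E
```

```text
bung 0 0 nan
knob 873 ((585.5218505859375, -56.359283447265625), 10.810561180114746) 0.10320052424492096
((568.26220703125, -54.20965576171875), (81.5445327758789, 131.00006103515625), 81.26079559326172)
top bung 168 (array([0.5809, 0.0517, 0.0916]), array([580.8,  51.6]))
top knob 99 (array([ 0.586 , -0.0562,  0.1025]), array([585.8, -56. ]))
top can 78 (array([ 0.5053, -0.2749,  0.0797]), array([ 506.1, -275.3]))
top tray 4844 (array([ 5.745e-01, -3.000e-04,  6.520e-02]), array([577.1,  -1. ]))
side bung 199 (array([0.5796, 0.0557, 0.0916]), array([580. ,  52.7]))
side knob 93 (array([ 0.5838, -0.0531,  0.1038]), array([581.4, -45.8]))
side can 424 (array([ 0.4838, -0.2627,  0.0808]), array([ 484.5, -266.2]))
side tray 4347 (array([0.5721, 0.0126, 0.0669]), array([577. ,  -2.6]))
now 39.97 [ 0.4519 -0.1537  0.2398] yaw 81.07 F [ 0.1 -0.4  0.3] w 0.0584<stdin>:4: RuntimeWarning: Mean of empty slice.
  ret = ret.dtype.type(ret / rcount)
```

View pics/side6.png

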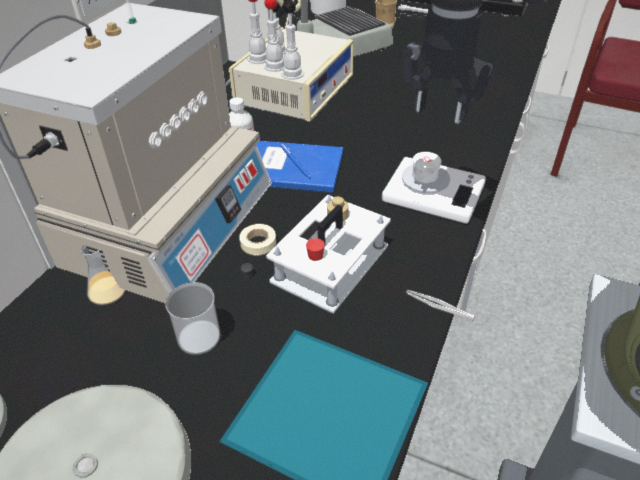

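View pics/top6.png

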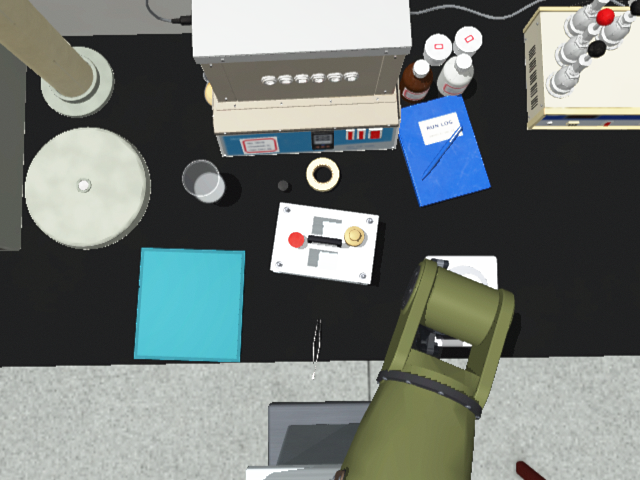

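The final views show everything in place. Side view: can upright on the pan (427,168), bung (316,248) and weight (338,208) on the seated tray. Top view: mat empty, beaker (205,183) and tape (323,175) where they were, arm clear.

```bash
python3 -c "
from h import *
print(order.hand_in())"
```

```text
the job is handed in; nothing more can be done
None
```

The job is done and handed in, at about 40 s on the robot's clock. I cleared the bung and weight onto the mat, laid the tray flat beside them, and set the can on the balance pan. Then I put the tray back on its four posts and returned the bung and weight upright to their spots.

| Check | Result |
|---|---|
| Can on pan | About 1 mm from the pan centre, lid top at 81 mm as expected |
| Tray | Same pose as at the start to about 0.1 mm, level |
| Bung | Within 0.1 mm of its first spot |
| Weight | About 0.7 mm off by the wrist camera |
| Beaker and tape | Where they were in the final top view, checked by eye |

- **Discarded readings:** In the last check, the arm hid the can from the top camera and the bung was outside the wrist camera's view, so I did not use those readings. The side camera's outline of the weight's knob was distorted the same way before and after the job, so I did not use it either.
- **Forces:** The highest reading I saw was about 13 N.

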